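# Fetch the slotted block from the covered gauge case to the microscope

### The job

Slide the loose cover plate of the gauge case back along the case onto its flat deck, without lifting it off, so that all three pockets are open. Find the slotted block, lift it out and set it on the microscope base between the two fences, slot up and centred along them; the fences leave no room for fingers at its sides, so set it down on the way and take it again by its ends. Leave the cover parked on the deck, the other two gauges in their pockets and everything else where it is.

Things in the scene. Friction and masses are not known exactly. Their poses are not given: they have to be found in the camera images.
- case: Black gauge case fixed to the bench, 190 (x) x 216 (y) x 40 mm high (46 with its lips). Origin on the bench 3 mm from its middle; its x axis points from the pocket half (robot's side) to the flat deck half. Three pockets side by side at case x = -49 mm, y = -58, 0, +58 mm, each 66 (x) x 28 (y) mm and 32 mm deep, floor 8 mm above the bench, hidden by the cover at first.
- pockets (a point): Centre of the middle pocket's floor, 8 mm above the bench; axes as the case. A finger trough 36 mm wide (x from -18 to +18 mm here) and as deep as the pockets runs along y through all three, to y = +-98 mm, so a part can be taken across its width in mid-length; its ends sit 2 mm from the pocket walls, with no room for fingers.
- deck (a point): Middle of the flat deck's surface, 40 mm above the bench, at case x = +38 mm; axes as the case. The deck reaches 54 mm either way in x. Aluminium lips 6 mm high guide the cover at both sides (inner faces at y = +-103 mm) and stop it at the far end (face at case x = +92 mm).
- cover: Loose opaque aluminium plate 84 (x) x 200 (y) x 6 mm, about 0.32 kg, lying 40 mm above the bench over the pockets. An upright grip rib stands on its centre: 12 mm thick (x), 80 mm long (y), top 30 mm above the plate's underside. Origin mid-underside, axes as the case. Shut: origin at case x about -48 mm; against the end stop: +50 mm; count it as parked from +40 mm.
- slotted_block: The wanted part: steel block 62 (x) x 24 (y) x 28 mm high with a slot 10 mm wide and 12 mm deep along the whole length of its top; about 0.25 kg. Lies in one of the three pockets, slot up, long axis along the case's x, its top 4 mm below the case's rim. Origin in the middle of its underside; z up, x along its length.
- plain_block: Steel gauge block 62 x 24 x 28 mm without a slot, in another pocket. Stays there. Origin in the middle of its underside.
- roller_center (a point): Centre of the steel roller, 24 mm diameter, 62 mm long, lying in the remaining pocket. Stays there.
- microscope: Fixed video microscope: black base 220 (x) x 300 (y) x 16 mm, origin on the bench under its centre; column 32 mm diameter, 316 mm high at x = +60, y = -110 mm, with a 50 mm boss at 215 to 265 mm height; head turned aside past the base's -y edge. Two aluminium fences along x, centred at y = +70 mm: each 56 mm long, 10 thick, 34 high, 34 mm gap between, open at both ends.
- nest (a point): Centre of the gap between the fences, on the base's upper surface (16 mm above the bench), x along the fences. The block's origin belongs here, its length along x, either way round.
- disc: Bystander: clear glass disc 90 mm diameter, 8 mm thick, on the bench. Origin in the middle of its underside.
- jar: Bystander: white jar 64 mm diameter, 90 mm high. Origin in the middle of its underside.
- ring_light: Bystander: black ring light lying flat, 84 mm diameter, 18 mm high. Origin in the middle of its underside.
There are look-alikes about, which are no part of the job. Of the things like the cover, leave any that is black; of the rest the larger one is meant.

How it is judged:
By the outcome, as a careful person would: the job done as asked, in the order asked, and still so for the second after the job is handed in, with the robot touching nothing.
It also fails if it takes over 67 s, if anything falls off the work surface, if the arm or the gripper's body presses on something with over 40 N, if the wrist force passes 120 N, or if a joint passes its speed limit or range.

### The arm

A 7-joint arm with a two-finger parallel gripper is mounted at the origin on the work surface. World frame = base frame: x ahead of the robot, y to its left, z up, the work surface at z = 0. Lengths are in m, angles in rad, forces in N, time in s.
With the tool pointing down it reaches from about 0.35 to 0.9 m from the base axis. Payload 8.1 kg.
Tool frame: the origin (TCP) lies at the very end of the fingers, on their centre line; the grasp point (between the pads) lies 19 mm behind it; y points along the fingers, x is the direction in which the jaws open and shut, and the axes are right-handed (so a half turn about y gives the same grasp; the last joint's range is limited). The gripper opens to 92 mm and grips with 3 to 60 N. Pads are 19 mm wide; open, the fingers measure 130 mm over their backs; the gripper's body (75 mm by 190 mm) begins 47 mm behind the grasp point.
Start: joints at [1.193, 0.434, 0.025, 1.573, -0.012, 1.134, -0.075], TCP at [0.17, -0.602, 0.198] pointing down, gripper open.
Joint ranges: [-2.62, 2.62], [-0.44, 2.09], [-1.27, 1.32], [0.08, 2.57], [-1.32, 4.46], [0.12, 2], [-2.74, 2.74]. Speed limits (rad/s): [2.22, 2.22, 3.01, 3.01, 3.14, 3.14, 3.14].

### API

Orientations are given as a rotation vector (axis times angle).
In Python, from rig import status, viewer, workorder gives the robot as it stands. The module is installed in compiled form; this text tells all that it offers.
- The arm moves only by the tool step_arm, never from a script. Its argument "commands" is a list of rows, each a list of 7 numbers: the opening, from -1 (shut) to 1 (fully open), so that 0 is half open, then the shift along the tool's x, y, z in units of 40 mm (1.0 is 40 mm), then the turn, a rotation vector about the tool's x, y, z in units of 5 degrees (1.0 is 5 degrees). A call has 1 to 5 rows; each row shifts and turns the pose as measured when the row begins, along the tool's axes as they then stand; what a row does not reach is not made up. A row lasts 1/12 s, in which the tool goes at most 41.7 mm and 7.16 degrees, less where a joint would pass 70% of its speed; a pose out of reach is approached as far as the arm can. A call is refused whole if a number of a shift passes 1 or a number of a turn 1, either way. A call with a gripper value outside its range is refused whole. The fingers move at their own pace and stop on an object; "grip_force" is the grip in N (left out, the last holds). Time passes only in rows, so rows that do not move let the fingers close. It gives the time, the measured TCP pose, the force and the opening at its end, in the units of the state.
- status.get_state(): the state, without advancing time (a new reading comes with each control period).
- viewer.camera(name): name is "side" or "top"; returns the picture (400x640x3 uint8, red, green, blue); there is no depth.
- viewer.calibration(name): a dict with "fx", "fy", "cx", "cy" (pixels), "eye" and "rotation" of the camera in the world. Camera axes: x right, y up, looking along -z (the intrinsics and any distortion apply to the point x, -y, -z); pixel columns grow to the right and rows downward; lengths in m; the calibration is good to about 2 mm. A picture is of the moment at which its call begins. calibration takes no time and is no camera call.
- workorder.close_job(): hands the job in, once; it reports no verdict.
The state is a dict: "t": time; "joint_positions": joint angles; "qvel": joint speeds; "effort": joint torques, N m; "eef_pos": TCP position; "ee_rot": TCP orientation; "wrist_force": force on the tool from outside, world axes, zero at the start; "torque": the same for the moment, N m; "grip_width": opening from 0.0 (shut) to 1.0 (fully open).
Only numpy, scipy, OpenCV 4.12 (cv2) and the standard library are available. Lean on these libraries where they do the work, as an engineer would, in place of code of your own. Each camera call takes 0.05 s, during which the arm holds its last target.

## Working session

There is one attempt and no reset: what is moved stays moved. The work goes in short steps, Python scripts to look and compute and a tool call to move; the robot and the scene stay as the last step left them, time stands still between calls to the robot, and variables do not carry over. Pictures are saved under pics/ and viewed, and the job is handed in when it is done.

Besides the shell and the picture viewer there is one more tool, called after "Call:" as name([rows], argument=value, ...), one row to a line, values as JSON. step_arm: Moves the arm, as the interface text tells. Its arguments: {"type":"object","properties":{"commands":{"type":"array","items":{"type":"array","items":{"type":"number"}}},"grip_force":{"type":"number"}},"required":["commands"]}

```bash
mkdir -p pics; ls; python3 - <<'E'
from rig import status, viewer
import cv2, json
s=status.get_state(); print(s)
for n in("top","side"):
    c=viewer.calibration(n); print(n,c)
    im=viewer.camera(n); cv2.imwrite(f"pics/{n}0.png",im[:,:,::-1])
E
```

```text
pics
{'t': 0.0, 'joint_positions': array([ 1.19337558,  0.4351913 ,  0.02501704,  1.57410485, -0.01161813,
        1.13401174, -0.07510284]), 'qvel': array([-0.00078065,  0.00127182, -0.00029657, -0.0012347 ,  0.00023964,
       -0.00186884, -0.00021541]), 'effort': array([-3.66557078e-04, -6.67852736e+01,  9.84776504e-01, -3.14468157e+01,
       -6.05527614e-02,  4.27270797e-02,  1.58428625e-04]), 'eef_pos': array([ 0.16937694, -0.60102474,  0.19706221]), 'ee_rot': array([-1.32585991,  1.00547791, -1.00325974]), 'wrist_force': array([ 0.62718925,  1.10213838, -0.72182015]), 'torque': array([0.0091604 , 0.0082403 , 0.02525065]), 'grip_width': 0.9971825707032825}
top {'fx': 365.7645724092985, 'fy': 365.7645724092985, 'cx': 312.8375781387511, 'cy': 194.9557406943476, 'eye': array([0.3570718 , 0.11822495, 1.23148595]), 'rotation': array([ 0.10320112, -0.11049901, -1.56948655])}
side {'fx': 439.52456310819224, 'fy': 439.52456310819224, 'cx': 318.811112159534, 'cy': 200.99732831292727, 'eye': array([0.07106341, 1.01814833, 1.06497676]), 'rotation': array([ 0.23923969, -1.0555495 , -2.48162153])}
```

View pics/top0.png

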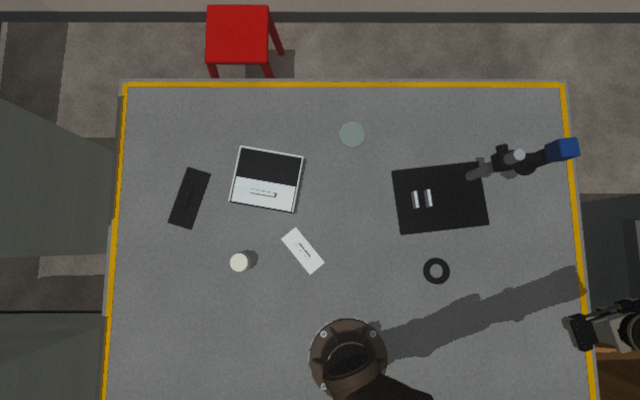

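View pics/side0.png

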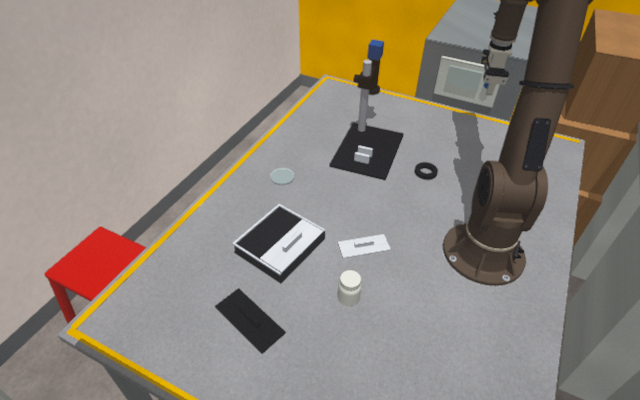

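```bash
cat > h.py <<'E'
import numpy as np, cv2
from scipy.spatial.transform import Rotation as R
from rig import status, viewer
def cal(n):
    c=viewer.calibration(n); return c, R.from_rotvec(c['rotation']).as_matrix()
def p2w(n,u,v,z):
    c,M=cal(n); d=M@np.array([(u-c['cx'])/c['fx'],-(v-c['cy'])/c['fy'],-1.])
    e=np.array(c['eye']); return e+d*(z-e[2])/d[2]
def w2p(n,p):
    c,M=cal(n); q=M.T@(np.array(p)-c['eye']); return np.array([c['cx']+c['fx']*q[0]/-q[2], c['cy']-c['fy']*q[1]/-q[2]])
def st():
    s=status.get_state(); M=R.from_rotvec(s['ee_rot']).as_matrix(); return s,M
def crop(im,x0,y0,x1,y1,k,f,grid=10):
    c=cv2.resize(im[y0:y1,x0:x1,::-1],None,fx=k,fy=k,interpolation=cv2.INTER_CUBIC)
    for x in range((x0+grid-1)//grid*grid,x1,grid):
        cv2.line(c,((x-x0)*k,0),((x-x0)*k,6),(0,0,255),1); cv2.putText(c,str(x),((x-x0)*k,16),0,.35,(0,0,255),1)
    for y in range((y0+grid-1)//grid*grid,y1,grid):
        cv2.line(c,(0,(y-y0)*k),(6,(y-y0)*k),(0,0,255),1); cv2.putText(c,str(y),(8,(y-y0)*k+4),0,.35,(0,0,255),1)
    cv2.imwrite(f,c)
E
python3 - <<'E'
from h import *
s,M=st(); print(M.round(3))
im=cv2.imread('pics/top0.png')[:,:,::-1]; 
crop(im,220,135,315,222,8,'pics/c1.png'); crop(im,385,150,500,245,6,'pics/c2.png')
im=cv2.imread('pics/side0.png')[:,:,::-1]; 
crop(im,225,195,335,285,7,'pics/c3.png'); crop(im,320,115,415,185,8,'pics/c4.png')
E
```

```text
[[ 0.271 -0.001  0.962]
 [-0.962  0.001  0.271]
 [-0.001 -1.    -0.   ]]
```

View pics/c1.png

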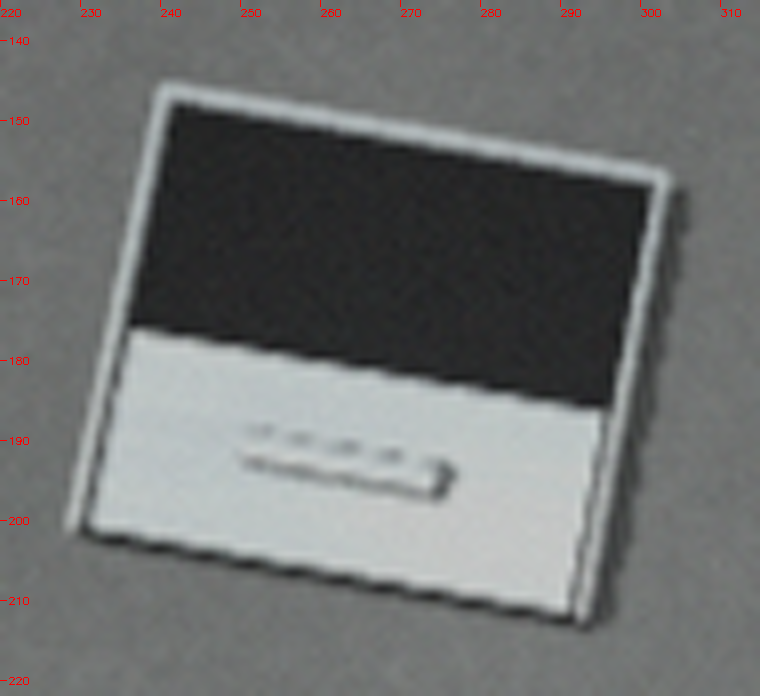

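View pics/c2.png

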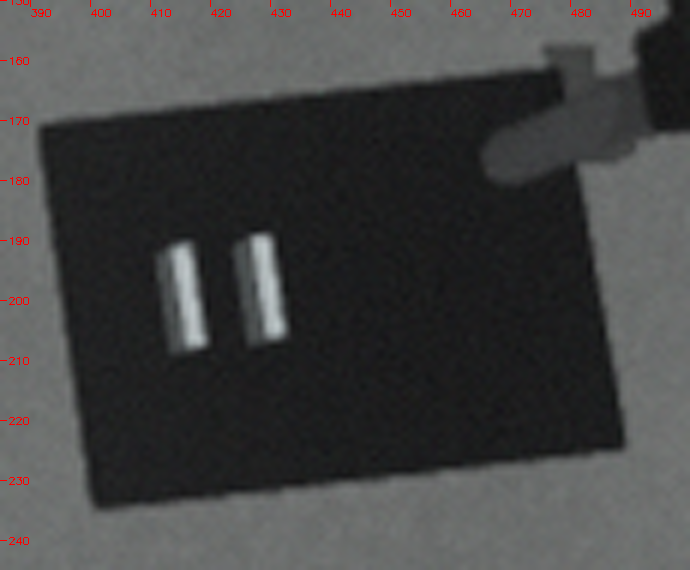

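View pics/c3.png

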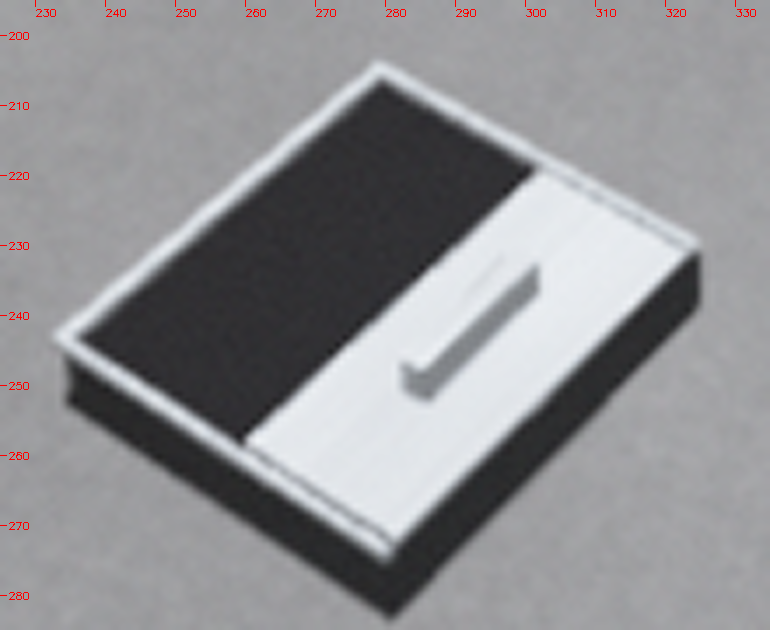

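View pics/c4.png

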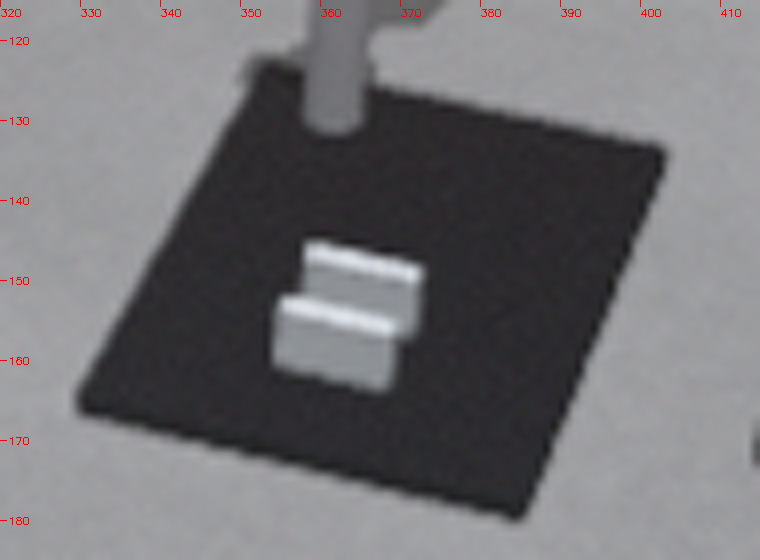

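```bash
cat > fit.py <<'E'
from h import *
from scipy.optimize import least_squares
def fit(obs,x0,off=-.45):
    def f(q):
        c,s=np.cos(q[2]),np.sin(q[2]); r=[]
        for n,u,v,X,Y,Z in obs:
            p=w2p(n,[q[0]+c*X-s*Y,q[1]+s*X+c*Y,Z]); r+=list(p-np.array([u+off,v+off]))
        return np.array(r)
    o=least_squares(f,x0,loss='soft_l1'); return o.x,f(o.x).reshape(-1,2)
E
python3 - <<'E'
from fit import *
t,s='top','side'
case=[(t,240.25,145.25,.098,.108,.046),(t,303.75,156.9,.098,-.108,.046),(t,228.4,201.25,-.092,.108,.046),(t,293.75,212.75,-.092,-.108,.046),
(s,232.9,243.3,.098,.108,.046),(s,279.3,203.9,.098,-.108,.046),(s,324.7,229.6,-.092,-.108,.046),(s,280.3,274.3,-.092,.108,.046)]
mic=[(t,391.5,171.2,.11,.15,.016),(t,400.8,234.7,-.11,.15,.016),(t,489.2,224.7,-.11,-.15,.016),
(t,416.6,199.3,0,.092,.05),(t,429.8,197.7,0,.048,.05),
(s,329.75,166,.11,.15,.016),(s,385.25,180,-.11,.15,.016),(s,403.1,133.5,-.11,-.15,.016),(s,362.25,154.1,0,.092,.05),(s,365.5,147.6,0,.048,.05)]
for o,x0 in((case,[.5,.3,-.2]),(mic,[.4,-.1,.1])):
    for oo in (o,[a for a in o if a[0]==t],[a for a in o if a[0]==s]):
        q,r=fit(oo,x0); print(q.round(4)); 
        if oo is o: print(r.round(2))
# cover & shapes
import itertools
E
```

```text
[ 0.5727  0.2675 -0.1774]
[[-0.27 -0.01]
 [ 0.04 -0.51]
 [-0.18 -0.25]
 [-0.39 -0.17]
 [-0.07 -0.09]
 [ 0.17 -0.2 ]
 [ 0.93 -0.02]
 [ 0.27 -0.06]]
[ 0.5719  0.2668 -0.1781]
[ 0.5734  0.2681 -0.1764]
[ 0.5169 -0.313   0.1144]
[[-0.39 -0.9 ]
 [-0.1   0.42]
 [ 0.68 -0.07]
 [-0.78 -0.24]
 [-0.66 -0.18]
 [-0.45 -1.79]
 [ 1.04 -2.09]
 [ 0.98 -0.44]
 [ 0.18  0.52]
 [ 0.17  0.34]]
[ 0.5163 -0.314   0.1128]
[ 0.5171 -0.3083  0.1238]
```

```bash
python3 - <<'E'
from fit import *
t,s='top','side'
mic=[(t,391.5,171.2,.11,.15,.0),(t,400.8,234.7,-.11,.15,.0),(t,489.2,224.7,-.11,-.15,.008),
(t,416.6,199.3,0,.092,.05),(t,429.8,197.7,0,.048,.05),
(t,385+170/6,150+245/6,.028,.097,.05),(t,385+192/6,150+242/6,.028,.087,.05),(t,385+208/6,150+345/6,-.028,.087,.05),(t,385+187/6,150+350/6,-.028,.097,.05),
(t,385+250/6,150+236/6,.028,.053,.05),(t,385+271/6,150+234/6,.028,.043,.05),(t,385+288/6,150+336/6,-.028,.043,.05),(t,385+268/6,150+340/6,-.028,.053,.05),
(s,329.75,166,.11,.15,.0),(s,385.25,180,-.11,.15,.0),(s,403.1,133.5,-.11,-.15,.016),(s,362.25,154.1,0,.092,.05),(s,365.5,147.6,0,.048,.05),
(s,320+273/8,115+365/8,.028,.097,.016),(s,320+388/8,115+390/8,-.028,.097,.016)]
for o,x0 in((mic,[.4,-.1,.1]),):
    for oo in (o,[a for a in o if a[0]==t],[a for a in o if a[0]==s]):
        q,r=fit(oo,x0); print(q.round(4)); 
        if oo is o: print(r.round(2))
        c,sn=np.cos(q[2]),np.sin(q[2]); print('nest',q[0]-sn*.07,q[1]+c*.07)
E
```

```text
[ 0.5171 -0.3156  0.1129]
[[-0.61 -0.07]
 [-0.54  0.45]
 [ 0.25  0.09]
 [-0.01 -0.33]
 [ 0.12 -0.25]
 [ 0.45 -0.13]
 [-0.2   0.03]
 [-0.24 -0.21]
 [ 0.22 -0.69]
 [ 0.4  -0.14]
 [-0.09 -0.15]
 [-0.21 -0.24]
 [ 0.08 -0.56]
 [-0.34  1.06]
 [ 0.68  0.8 ]
 [ 1.2  -0.74]
 [ 0.37  0.12]
 [ 0.37 -0.04]
 [ 0.35 -0.19]
 [ 0.18  0.03]]
nest 0.5091882960373773 -0.24605310731778524Traceback (most recent call last):
  File "<stdin>", line 11, in <module>
  File "fit.py", line 9, in fit
    o=least_squares(f,x0,loss='soft_l1'); return o.x,f(o.x).reshape(-1,2)
    return func(*args, **kwargs)
    result = trf(vector_fun.fun, vector_fun.jac, x0, f0, J0, lb, ub, ftol, xtol,
                 gtol, max_nfev, x_scale, loss_function, tr_solver,
                 tr_options.copy(), verbose, callback=callback_wrapped)
    return trf_no_bounds(
        fun, jac, x0, f0, J0, ftol, xtol, gtol, max_nfev, x_scale,
        loss_function, tr_solver, tr_options, verbose, callback=callback)
    f_new = fun(x_new)
    self._update_fun()
    ~~~~~~~~~~~~~~~~^^
    self.f = self.fun_wrapped(xp_copy(self.x))
             ~~~~~~~~~~~~~~~~^^^^^^^^^^^^^^^^^
    return np.atleast_1d(self.fun(x))
                         ~~~~~~~~^^^
    return self.f(x, *self.args, **self.kwargs)
           ~~~~~~^^^^^^^^^^^^^^^^^^^^^^^^^^^^^^
  File "fit.py", line 7, in f
    p=w2p(n,[q[0]+c*X-s*Y,q[1]+s*X+c*Y,Z]); r+=list(p-np.array([u+off,v+off]))
  File "h.py", line 10, in w2p
    c,M=cal(n); q=M.T@(np.array(p)-c['eye']); return np.array([c['cx']+c['fx']*q[0]/-q[2], c['cy']-c['fy']*q[1]/-q[2]])
        ~~~^^^
  File "h.py", line 5, in cal
    c=viewer.calibration(n); return c, R.from_rotvec(c['rotation']).as_matrix()
ValueError: time passes only in moves, steps and waits
```

Call:
step_arm([
  [1, -0.8, 0, 0.62, 0, 0, 0],
  [1, -0.8, 0, 0.62, 0, 0, 0],
  [1, -0.8, 0, 0.62, 0, 0, 0],
  [1, -0.8, 0, 0.62, 0, 0, 0],
  [1, -0.8, 0, 0.62, 0, 0, 0],
], grip_force=20)

```text
t: 0.52
eef_pos: [0.2411, -0.4143, 0.193]
ee_rot: [-1.324, 1.02, -1.011]
wrist_force: [1.2, -0.3, 0.2]
grip_width: 0.999
```

```bash
python3 - <<'E'
s=open('h.py').read()
s=s.replace("def cal(n):\n    c=viewer.calibration(n);","import functools\n@functools.lru_cache\ndef cal(n):\n    c=viewer.calibration(n);")
s+='''
CASE=(.5727,.2675,-.1774); MIC=(.5171,-.3156,.1129)
def fr(F,X,Y): c,sn=np.cos(F[2]),np.sin(F[2]); return np.array([F[0]+c*X-sn*Y,F[1]+sn*X+c*Y])
def goto(xy,z,yaw):
    s,M=st(); p=s['eef_pos']; y0=np.arctan2(M[1,0],M[0,0]); d=np.array([xy[0],xy[1],z])-p
    dy=(yaw-y0+np.pi)%(2*np.pi)-np.pi
    print('t',round(s['t'],2),'p',p.round(4),'yaw',round(np.degrees(y0),2),'w',round(s['grip_width']*92,1),'F',s['wrist_force'].round(1),'tilt',np.degrees(M[2,:]*[1,1,1]).round(2))
    print('shift units',(M.T@d/.04).round(2),'turn about tool y units',round(-np.degrees(dy)/5,2),'q',s['joint_positions'].round(2))
'''
open('h.py','w').write(s)
E
python3 - <<'E'
from h import *
goto(fr(CASE,-.048,0),.12,CASE[2])
for n,u,v,z in(('disc',351,134,.008),('jar',239,262,.09),('ring',436,270,.018),('sm cover',303,250,.006)):
    print(n,p2w('top',u,v,z).round(3))
E
```

```text
t 0.52 p [ 0.2411 -0.4143  0.193 ] yaw -75.03 w 91.9 F [ 1.2 -0.3  0.2] tilt [ -0.15 -57.29  -0.32]
shift units [-14.83   1.8   11.33] turn about tool y units -12.97 q [ 0.97  0.21 -0.05  1.92  0.02  1.02 -0.4 ]
disc [ 0.737 -0.02   0.008]
jar [0.306 0.34  0.09 ]
ring [ 0.276 -0.289  0.018]
sm cover [0.341 0.145 0.006]
```

Call:
step_arm([
  [1, -0.8, 0, 0.62, 0, 0, 0],
  [1, -0.8, 0, 0.62, 0, 0, 0],
  [1, -0.8, 0, 0.62, 0, 0, 0],
  [1, -0.8, 0, 0.62, 0, 0, 0],
  [1, -0.8, 0, 0.62, 0, 0, 0],
])

```text
t: 0.93
eef_pos: [0.3185, -0.2208, 0.1919]
ee_rot: [-1.325, 1.021, -1.011]
wrist_force: [1.4, -0.0, -0.3]
grip_width: 1.002
```

Call:
step_arm([
  [1, -0.8, 0, 0.62, 0, 0, 0],
  [1, -0.8, 0, 0.62, 0, 0, 0],
  [1, -0.8, 0, 0.62, 0, 0, 0],
  [1, -0.8, 0, 0.62, 0, 0, 0],
  [1, -0.8, 0, 0.62, 0, 0, 0],
])

```text
t: 1.35
eef_pos: [0.3961, -0.0275, 0.1917]
ee_rot: [-1.325, 1.021, -1.013]
wrist_force: [1.9, -1.2, -0.6]
grip_width: 0.996
```

Call:
step_arm([
  [0, 0, 0, 0, 0, -1, 0],
  [0, 0, 0, 0, 0, -1, 0],
  [0, 0, 0, 0, 0, -1, 0],
  [0, 0, 0, 0, 0, -1, 0],
  [0, 0, 0, 0, 0, -1, 0],
])

```text
t: 1.77
eef_pos: [0.3984, -0.0152, 0.1916]
ee_rot: [-1.467, 0.668, -0.658]
wrist_force: [-0.6, -0.3, -0.1]
grip_width: 0.688
```

Call:
step_arm([
  [0, 0, 0, 0, 0, -1, 0],
  [0, 0, 0, 0, 0, -1, 0],
  [0, 0, 0, 0, 0, -1, 0],
  [0, 0, 0, 0, 0, -1, 0],
  [0, 0, 0, 0, 0, -1, 0],
])

```text
t: 2.18
eef_pos: [0.3969, -0.015, 0.1905]
ee_rot: [-1.548, 0.312, -0.298]
wrist_force: [0.0, 0.1, -0.2]
grip_width: 0.501
```

```bash
python3 - <<'E'
from h import *
goto(fr(CASE,-.048,0),.12,CASE[2])
E
```

```text
t 2.18 p [ 0.3969 -0.015   0.1905] yaw -22.26 w 46.1 F [ 0.   0.1 -0.2] tilt [-5.200e-01 -5.729e+01 -2.000e-02]
shift units [0.24 1.76 7.95] turn about tool y units -2.42 q [ 0.43  0.12 -0.56  2.05  0.07  1.   -0.56]
```

Call:
step_arm([
  [0, 0, 0, 0, 0, -1, 0],
  [0, 0, 0, 0, 0, -1, 0],
  [0, 0, 0, 0, 0, -0.5, 0],
])

```text
t: 2.43
eef_pos: [0.3959, -0.0151, 0.1898]
ee_rot: [-1.565, 0.131, -0.114]
wrist_force: [0.0, 0.4, -0.5]
grip_width: 0.497
```

```bash
python3 - <<'E'
from h import *
goto(fr(CASE,-.048,0),.12,CASE[2])
E
```

```text
t 2.43 p [ 0.3959 -0.0151  0.1898] yaw -8.94 w 45.8 F [ 0.   0.4 -0.5] tilt [ -0.61 -57.29   0.08]
shift units [2.09 1.73 7.69] turn about tool y units 0.24 q [ 0.45  0.12 -0.58  2.05  0.08  1.   -0.33]
```

Call:
step_arm([
  [0, 0.24, 0, 0.87, 0, 0.24, -0.12],
  [0, 0.24, 0, 0.87, 0, 0, 0],
  [0, 0.24, 0, 0.87, 0, 0, 0],
  [0, 0.24, 0, 0.87, 0, 0, 0],
  [0, 0.24, 0, 0.87, 0, 0, 0],
])

```text
t: 2.85
eef_pos: [0.4727, 0.1435, 0.1877]
ee_rot: [-1.571, 0.151, -0.147]
wrist_force: [0.5, -0.7, 0.7]
grip_width: 0.499
```

Call:
step_arm([
  [0, 0.24, 0, 0.8, 0, 0, 0],
  [0, 0.24, 0, 0.8, 0, 0, 0],
  [0, 0.24, 0.2, 0.8, 0, 0, 0],
  [0, 0.24, 0.4, 0.6, 0, 0, 0],
  [0, 0, 0, 0, 0, 0, 0],
])

```text
t: 3.27
eef_pos: [0.5358, 0.2669, 0.1602]
ee_rot: [-1.568, 0.149, -0.143]
wrist_force: [-0.6, 0.1, 0.0]
grip_width: 0.5
```

```bash
python3 - <<'E'
from h import *
goto(fr(CASE,-.048,0),.12,CASE[2])
E
```

```text
t 3.27 p [0.5358 0.2669 0.1602] yaw -10.64 w 46.0 F [-0.6  0.1  0. ] tilt [ -0.21 -57.3   -0.15]
shift units [-0.29  1.01  0.18] turn about tool y units -0.09 q [-0.12  0.51 -0.62  1.64  0.32  1.1  -1.02]
```

Call:
step_arm([
  [0, -0.3, 0.5, 0.18, 0, -0.09, 0],
  [0, 0, 0.5, 0, 0, 0, 0],
  [-0.4, 0, 0.3, 0, 0, 0, 0],
  [-0.4, 0, 0, 0, 0, 0, 0],
])

```text
t: 3.6
eef_pos: [0.5239, 0.2786, 0.1044]
ee_rot: [-1.569, 0.142, -0.132]
wrist_force: [-0.4, -0.9, -0.3]
grip_width: 0.401
```

```bash
python3 - <<'E'
from h import *
goto(fr(CASE,-.048,0),.053,CASE[2])
im=viewer.camera('side'); crop(im,200,150,360,290,5,'pics/d1.png'); im=viewer.camera('top'); crop(im,210,130,320,230,7,'pics/d2.png')
E
```

```text
t 3.6 p [0.5239 0.2786 0.1044] yaw -9.99 w 36.9 F [-0.4 -0.9 -0.3] tilt [ -0.38 -57.29  -0.16]
shift units [ 0.06  1.29 -0.06] turn about tool y units 0.04 q [-0.16  0.56 -0.61  1.72  0.37  0.99 -1.08]
```

View pics/d1.png

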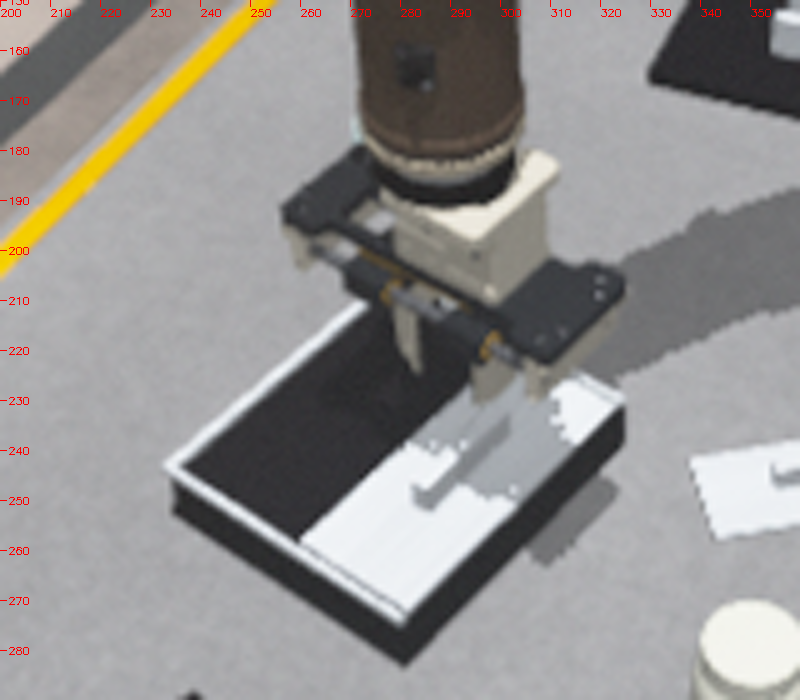

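View pics/d2.png

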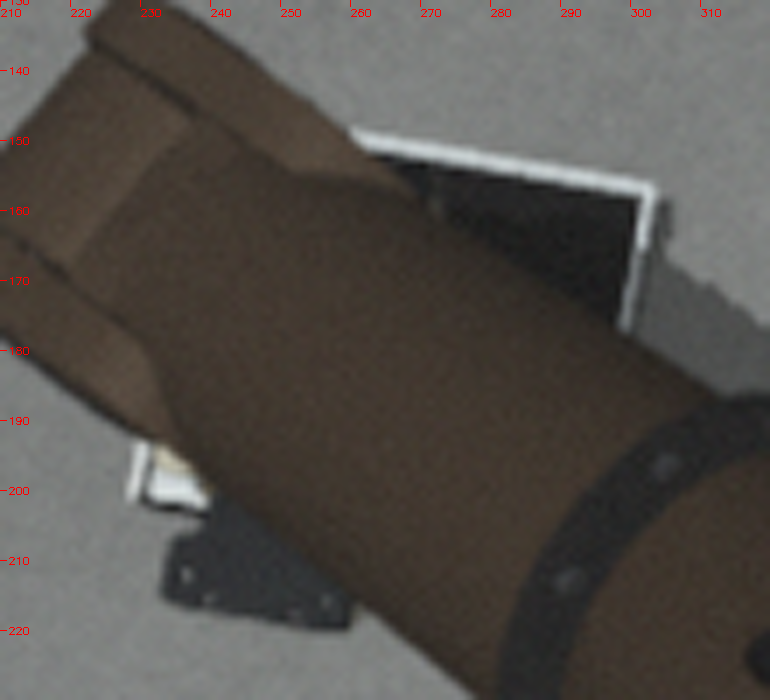

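Call:
step_arm([
  [-0.4, 0.06, 0.4, -0.06, 0, 0.04, -0.08],
  [-0.4, 0, 0.4, 0, 0, 0, 0],
  [-0.4, 0, 0.3, 0, 0, 0, 0],
  [-0.4, 0, 0, 0, 0, 0, 0],
])

```text
t: 4.03
eef_pos: [0.5311, 0.2761, 0.0666]
ee_rot: [-1.564, 0.135, -0.151]
wrist_force: [-1.0, -0.6, -1.0]
grip_width: 0.301
```

```bash
python3 - <<'E'
from h import *
goto(fr(CASE,-.048,0),.053,CASE[2])
print(w2p('side',st()[0]['eef_pos']))
im=viewer.camera('side'); crop(im,200,150,360,290,5,'pics/d3.png')
E
```

```text
t 4.03 p [0.5311 0.2761 0.0666] yaw -10.43 w 27.7 F [-1.  -0.6 -1. ] tilt [  0.55 -57.29   0.17]
shift units [-0.14  0.34 -0.03] turn about tool y units -0.05 q [-0.17  0.6  -0.58  1.76  0.41  0.9  -1.11]
[290.45142666 238.44250749]
```

View pics/d3.png

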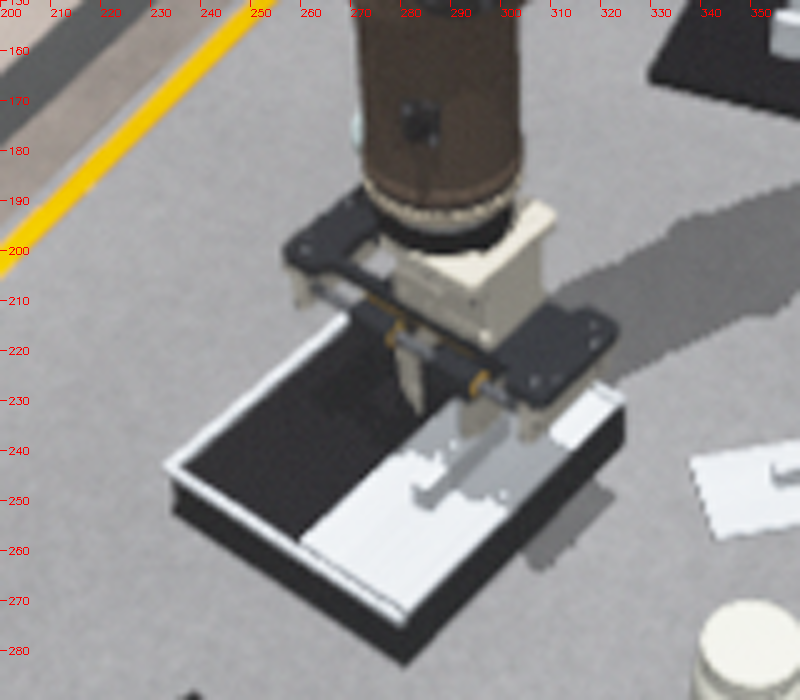

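```bash
python3 - <<'E'
from h import *
s,M=st();p=s['eef_pos']
for dx in(.014,.033,-.014,-.033):
  for dz in(-.0095,.0095):
    print(dx,dz,(w2p('side',p+M@[dx,0,dz])).round(1))
for Y in(-.04,0,.04):
  print('ribtop',Y,w2p('side',[*fr(CASE,-.048,Y),.07]).round(1))
E
```

```text
0.014 -0.0095 [288.7 234.2]
0.014 0.0095 [284.6 237.9]
0.033 -0.0095 [283.9 231.3]
0.033 0.0095 [279.8 235. ]
-0.014 -0.0095 [295.8 238.6]
-0.014 0.0095 [291.8 242.4]
-0.033 -0.0095 [300.8 241.5]
-0.033 0.0095 [296.7 245.4]
ribtop -0.04 [300.4 230.4]
ribtop 0 [292.1 238.3]
ribtop 0.04 [283.4 246.5]
```

```bash
python3 - <<'E'
from h import *
goto(fr(CASE,-.048,0),.053,CASE[2])
im=viewer.camera('side'); crop(im,255,190,335,265,10,'pics/d4.png')
print(st()[0])
E
```

```text
t 4.08 p [0.5316 0.2766 0.0677] yaw -10.43 w 27.8 F [ 0.9 -0.4 -0.2] tilt [  0.6  -57.29   0.22]
shift units [-0.15  0.37 -0.04] turn about tool y units -0.05 q [-0.17  0.59 -0.58  1.76  0.41  0.9  -1.11]
{'t': 4.1333, 'joint_positions': array([-0.17479476,  0.59340748, -0.58087959,  1.75524125,  0.40832224,
        0.90346241, -1.11291456]), 'qvel': array([-0.00187361, -0.0080139 , -0.00983201, -0.01211226, -0.00259354,
        0.00175788, -0.00045234]), 'effort': array([ 1.11503284e-01, -6.65800023e+01, -9.44131315e+00, -2.47704095e+01,
        7.13370158e-02, -1.75351691e-01, -5.22379100e-02]), 'eef_pos': array([0.5318605 , 0.27712941, 0.06843923]), 'ee_rot': array([-1.56231269,  0.13348106, -0.15168985]), 'wrist_force': array([-0.37030542,  0.25292384, -0.08735678]), 'torque': array([ 0.00870461, -0.04701774,  0.02431604]), 'grip_width': 0.29995101751718384}
```

View pics/d4.png

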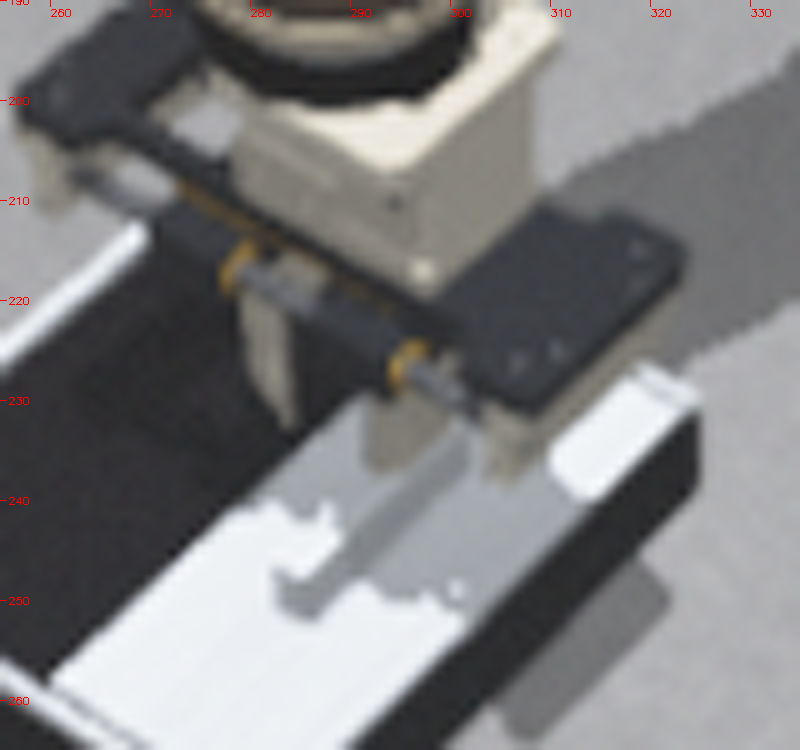

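```bash
python3 - <<'E'
from h import *
im=cv2.imread('pics/side0.png')[:,:,::-1]; crop(im,460,30,540,110,9,'pics/e1.png')
im=cv2.imread('pics/top0.png')[:,:,::-1]; crop(im,560,300,640,380,9,'pics/e2.png')
p=np.array([.16937694,-.60102474,.19706]);M=R.from_rotvec([-1.32585991,1.00547791,-1.00325974]).as_matrix()
for n in('top','side'):
  for dx in(-.046,.046):
   for dz in(-.0095,.0095): print(n,dx,dz,w2p(n,p+M@[dx,0,dz]).round(1))
E
```

```text
top -0.046 -0.0095 [559.2 321.9]
top -0.046 0.0095 [556.7 315. ]
top 0.046 -0.0095 [590.5 312.4]
top 0.046 0.0095 [587.9 305.5]
side -0.046 -0.0095 [488.6 100.9]
side -0.046 0.0095 [483.4 100.3]
side 0.046 -0.0095 [486.7  88.6]
side 0.046 0.0095 [481.7  88.1]
```

View pics/e1.png

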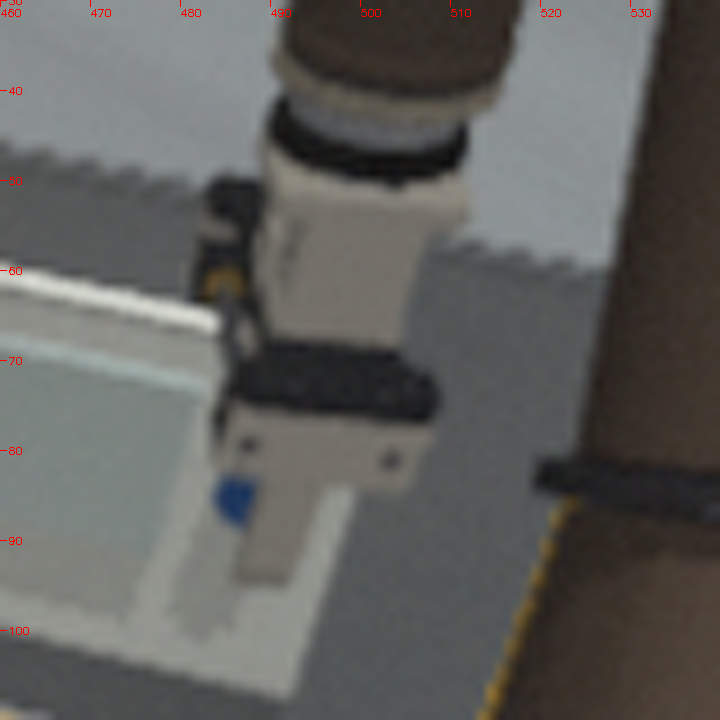

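View pics/e2.png

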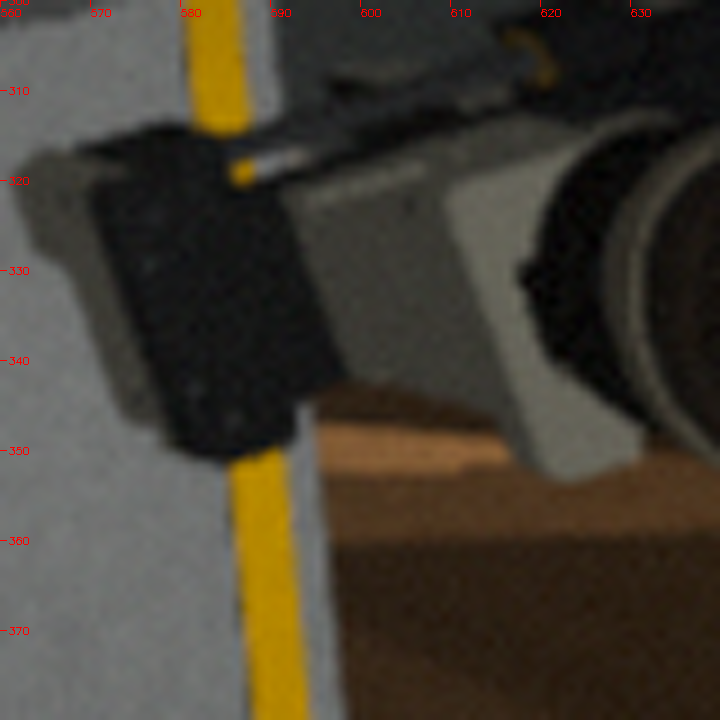

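```bash
python3 - <<'E'
from h import *
from scipy.optimize import least_squares
p=np.array([.16937694,-.60102474,.19706]);M=R.from_rotvec([-1.32585991,1.00547791,-1.00325974]).as_matrix()
for a,b in(((488,94),(562.4,322.8)),((484.9,93.9),(561.4,317.5)),((491.1,94.1),(563.4,328))):
    f=lambda P:np.r_[w2p('side',P)-a,w2p('top',P)-b]
    o=least_squares(f,p); print(o.x.round(4),o.fun.round(2),'tool offset',(M.T@(o.x-p)).round(4))
# residual in d4: tips seen
p=np.array([.5316,.2766,.0677])
print(w2p('side',p+[0,0,.015])-w2p('side',p))
E
```

```text
[ 0.154  -0.5442  0.2326] [ 0.75 -0.07 -0.14 -0.51] tool offset [-0.0589 -0.0354  0.0006]
[ 0.166  -0.5454  0.2289] [ 0.32 -0.03 -0.06 -0.21] tool offset [-0.0545 -0.0317  0.0118]
[ 0.1422 -0.5431  0.2361] [ 1.14 -0.12 -0.2  -0.76] tool offset [-0.0632 -0.039  -0.0105]
[-0.180044   -3.32726413]
```

```bash
python3 - <<'E'
from h import *
im=cv2.imread('pics/side0.png')[:,:,::-1]; a=im[70:115,465:515]; a=np.clip(a.astype(float)*1.7,0,255).astype(np.uint8)
b=viewer.camera('side'); cv2.imwrite('pics/side_d5.png',b[:,:,::-1]); b=np.clip(b[215:250,270:310].astype(float)*2,0,255).astype(np.uint8)
x=cv2.resize(a[:,:,::-1],(400,360),interpolation=cv2.INTER_NEAREST);y=cv2.resize(b[:,:,::-1],(400,350),interpolation=cv2.INTER_NEAREST)
cv2.imwrite('pics/e3.png',np.hstack([x[:350],y]))
E
```

```text
(no output)
```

View pics/e3.png

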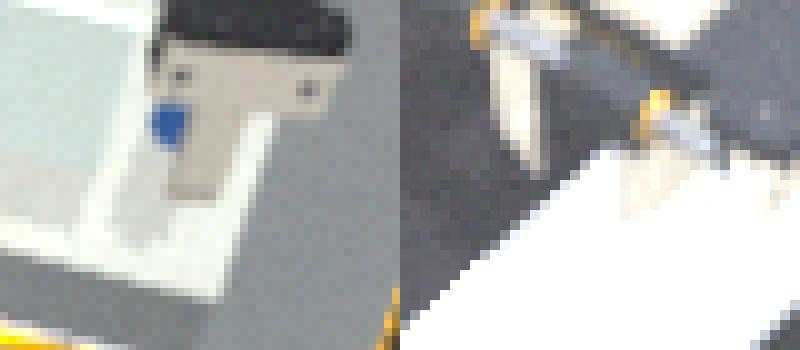

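```bash
python3 - <<'E'
from h import *
im=cv2.imread('pics/side_d5.png')[:,:,::-1]; crop(im,400,20,540,130,5,'pics/e4.png')
s,M=st(); print(s['t'],s['eef_pos'],s['grip_width'])
E
```

```text
4.1833 [0.53196217 0.27747224 0.06871045] 0.3010148729275399
```

View pics/e4.png

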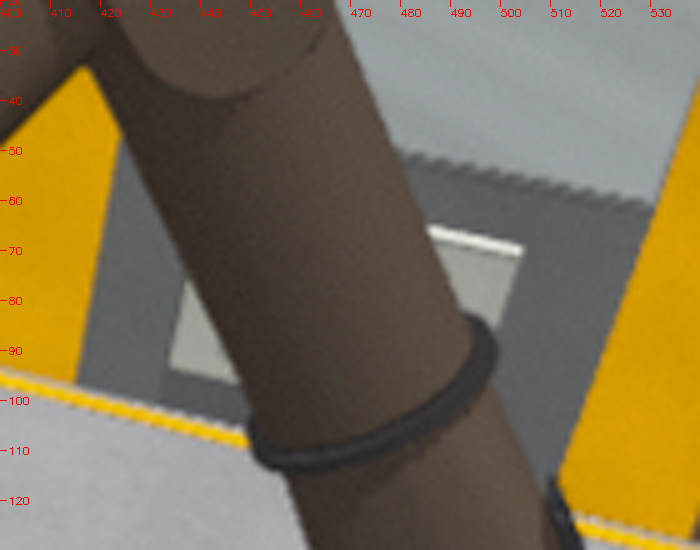

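Call:
step_arm([
  [-0.4, -0.16, 0.1, -0.04, 0, 0, 0.1],
  [-0.4, 0, 0.1, 0, 0, 0, 0],
  [-0.4, 0, 0.1, 0, 0, 0, 0],
])

```text
t: 4.43
eef_pos: [0.5266, 0.2784, 0.0592]
ee_rot: [-1.558, 0.138, -0.148]
wrist_force: [1.2, -0.9, 0.2]
grip_width: 0.3
```

```bash
python3 - <<'E'
from h import *
goto(fr(CASE,-.048,0),.053,CASE[2])
E
```

```text
t 4.43 p [0.5266 0.2784 0.0592] yaw -10.42 w 27.6 F [ 1.2 -0.9  0.2] tilt [  0.33 -57.29   0.5 ]
shift units [-0.02  0.15 -0.07] turn about tool y units -0.05 q [-0.18  0.6  -0.58  1.77  0.41  0.88 -1.12]
```

Call:
step_arm([
  [-0.4, 0, 0.1, -0.07, 0, 0, 0],
  [-0.4, 0, 0.08, 0, 0, 0, 0],
  [-0.4, 0, 0.08, 0, 0, 0, 0],
])

```text
t: 4.68
eef_pos: [0.526, 0.2755, 0.0479]
ee_rot: [-1.558, 0.137, -0.148]
wrist_force: [0.5, 0.4, 0.3]
grip_width: 0.301
```

```bash
python3 - <<'E'
from h import *
goto(fr(CASE,-.048,0),.053,CASE[2])
im=viewer.camera('side'); crop(im,255,190,335,265,10,'pics/d6.png')
E
```

```text
t 4.68 p [0.526  0.2755 0.0479] yaw -10.4 w 27.7 F [0.5 0.4 0.3] tilt [  0.35 -57.29   0.51]
shift units [-0.01 -0.13  0.01] turn about tool y units -0.05 q [-0.18  0.61 -0.57  1.79  0.42  0.86 -1.13]
```

View pics/d6.png

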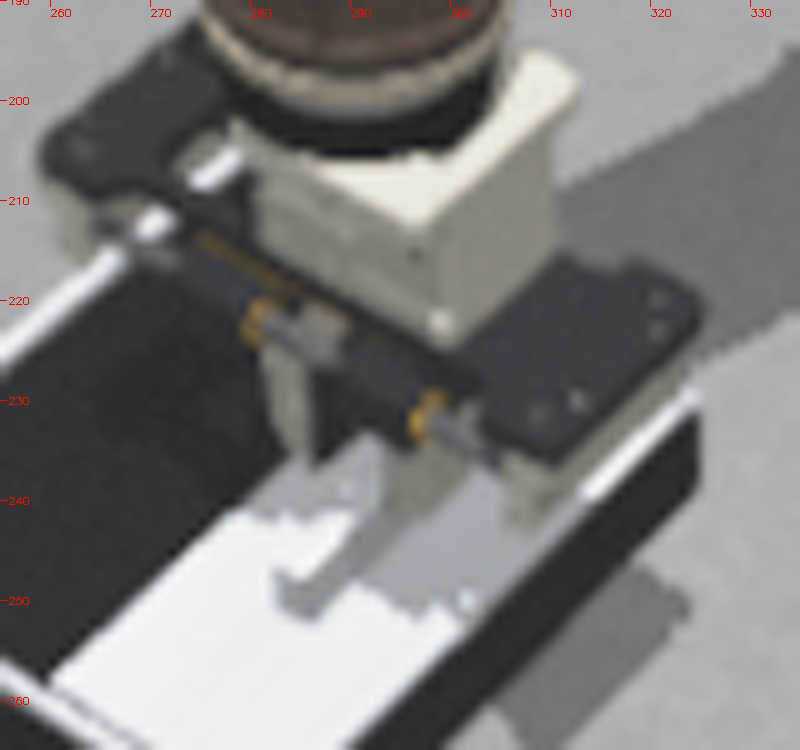

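Call:
step_arm([
  [-0.4, 0, 0.08, 0, -0.1, -0.05, 0.07],
  [-0.4, 0, 0.06, 0, 0, 0, 0],
])

```text
t: 4.9
eef_pos: [0.5258, 0.275, 0.0412]
ee_rot: [-1.568, 0.14, -0.138]
wrist_force: [0.2, 0.1, 0.2]
grip_width: 0.305
```

Call:
step_arm([
  [-0.4, 0, 0.06, 0, 0, 0, 0],
  [-0.4, 0, 0.06, 0, 0, 0, 0],
])

```text
t: 5.07
eef_pos: [0.5259, 0.2753, 0.0357]
ee_rot: [-1.568, 0.14, -0.137]
wrist_force: [-0.7, -0.8, 0.7]
grip_width: 0.299
```

Call:
step_arm([
  [-0.4, 0, 0.06, 0, 0, 0, 0],
  [-0.4, 0, 0.06, 0, 0, 0, 0],
])

```text
t: 5.23
eef_pos: [0.5259, 0.2755, 0.0303]
ee_rot: [-1.568, 0.14, -0.137]
wrist_force: [0.5, -0.5, -0.1]
grip_width: 0.296
```

```bash
python3 - <<'E'
from h import *
goto(fr(CASE,-.048,0),.053,CASE[2])
im=viewer.camera('side'); crop(im,255,190,335,265,10,'pics/d7.png')
E
```

```text
t 5.23 p [0.5259 0.2755 0.0303] yaw -10.12 w 27.2 F [ 0.5 -0.5 -0.1] tilt [ -0.1  -57.3   -0.09]
shift units [-0.01 -0.57  0.01] turn about tool y units 0.01 q [-0.19  0.64 -0.56  1.79  0.44  0.84 -1.14]
```

View pics/d7.png

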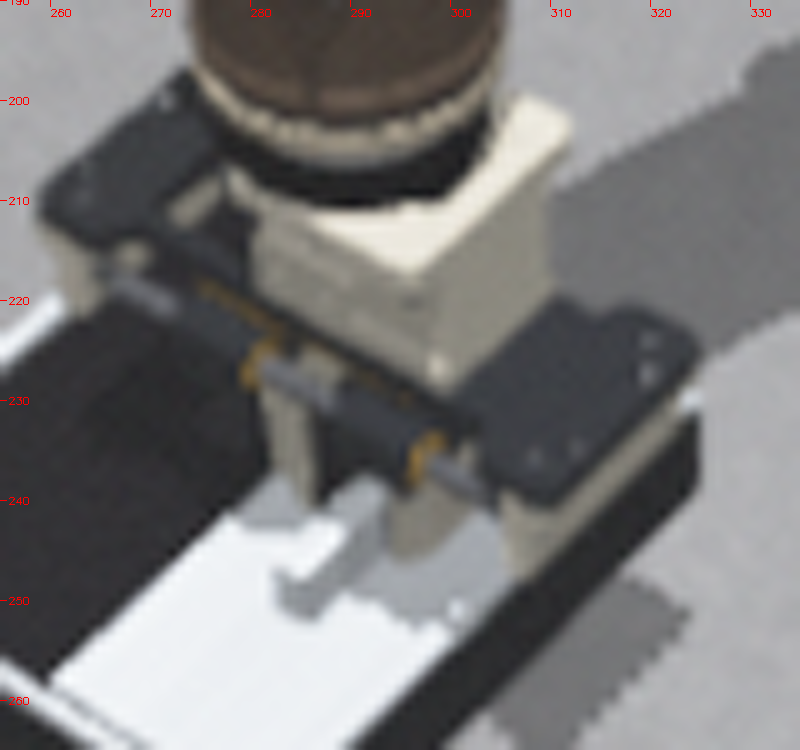

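Call:
step_arm([
  [-0.4, 0, 0.05, 0, 0, 0, 0],
  [-0.4, 0, 0.05, 0, 0, 0, 0],
])

```text
t: 5.45
eef_pos: [0.5257, 0.2753, 0.0257]
ee_rot: [-1.568, 0.14, -0.137]
wrist_force: [0.3, -0.1, -1.1]
grip_width: 0.3
```

Call:
step_arm([
  [-0.4, 0, 0.05, 0, 0, 0, 0],
])

```text
t: 5.53
eef_pos: [0.5257, 0.2753, 0.0235]
ee_rot: [-1.568, 0.14, -0.137]
wrist_force: [-1.0, 0.3, -0.7]
grip_width: 0.301
```

Call:
step_arm([
  [-0.4, 0, 0.05, 0, 0, 0, 0],
])

```text
t: 5.62
eef_pos: [0.5258, 0.2754, 0.0214]
ee_rot: [-1.568, 0.14, -0.137]
wrist_force: [0.5, 0.2, -0.3]
grip_width: 0.302
```

Call:
step_arm([
  [-0.4, 0, 0.05, 0, 0, 0, 0],
])

```text
t: 5.7
eef_pos: [0.5258, 0.2753, 0.0192]
ee_rot: [-1.568, 0.14, -0.137]
wrist_force: [-0.1, -0.4, -0.0]
grip_width: 0.298
```

Call:
step_arm([
  [-0.4, 0, 0.05, 0, 0, 0, 0],
])

```text
t: 5.78
eef_pos: [0.5258, 0.2754, 0.0173]
ee_rot: [-1.568, 0.14, -0.138]
wrist_force: [-8.3, -5.9, 35.0]
grip_width: 0.295
```

```bash
python3 - <<'E'
from h import *
goto(fr(CASE,-.048,0),.053,CASE[2])
im=viewer.camera('side'); crop(im,255,190,335,265,10,'pics/d8.png')
E
```

```text
t 5.78 p [0.5258 0.2754 0.0173] yaw -10.13 w 27.1 F [-8.3 -5.9 35. ] tilt [ -0.09 -57.3   -0.09]
shift units [-0.01 -0.89  0.01] turn about tool y units 0.01 q [-0.2   0.66 -0.55  1.8   0.45  0.82 -1.15]
```

View pics/d8.png

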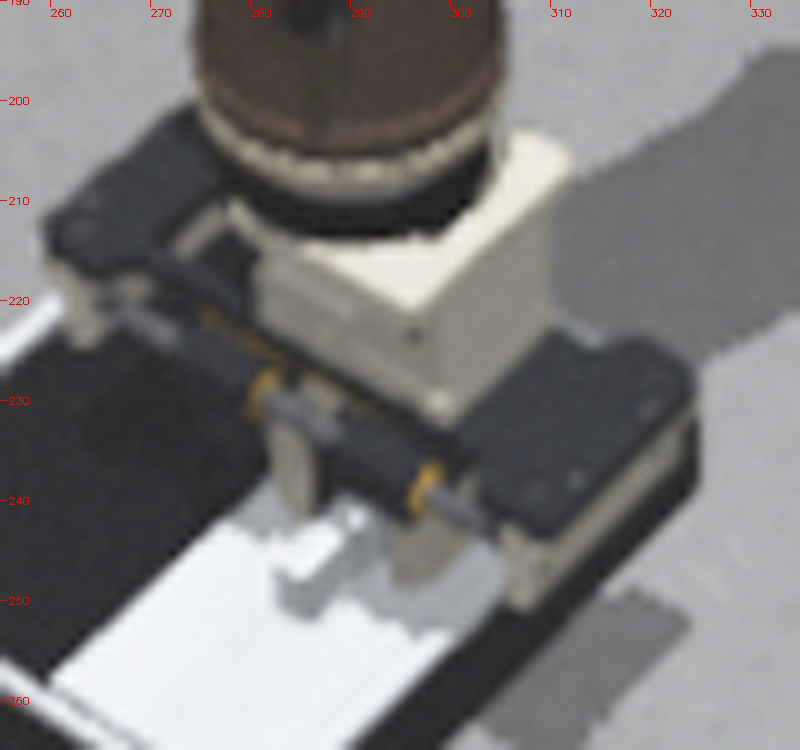

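Call:
step_arm([
  [-0.55, 0, -0.12, 0, 0, 0, 0],
  [-0.55, 0, 0, 0, 0, 0, 0],
])

```text
t: 6.0
eef_pos: [0.5258, 0.2754, 0.0226]
ee_rot: [-1.568, 0.14, -0.138]
wrist_force: [0.3, 0.3, 0.1]
grip_width: 0.232
```

Call:
step_arm([
  [-0.55, 0.2, 0, 0, 0, 0, 0],
  [-0.55, 0.2, 0, 0, 0, 0, 0],
  [-0.55, 0.2, 0, 0, 0, 0, 0],
])

```text
t: 6.25
eef_pos: [0.5487, 0.272, 0.0228]
ee_rot: [-1.568, 0.139, -0.134]
wrist_force: [-2.4, -0.3, 2.0]
grip_width: 0.228
```

```bash
python3 - <<'E'
from h import *
goto(fr(CASE,.050,0),.0215,CASE[2])
E
```

```text
t 6.25 p [0.5487 0.272  0.0228] yaw -9.96 w 21.0 F [-2.4 -0.3  2. ] tilt [ -0.18 -57.3   -0.12]
shift units [ 1.86  0.03 -0.01] turn about tool y units 0.04 q [-0.18  0.67 -0.55  1.74  0.45  0.86 -1.11]
```

Contact on the rib with ~2 N of friction. I'll keep pushing.

Call:
step_arm([
  [-0.55, 0.2, 0, 0, 0, 0.04, 0],
  [-0.55, 0.2, 0, 0, 0, 0, 0],
  [-0.55, 0.2, 0, 0, 0, 0, 0],
  [-0.55, 0.2, 0, 0, 0, 0, 0],
  [-0.55, 0.2, 0, 0, 0, 0, 0],
])

```text
t: 6.67
eef_pos: [0.5924, 0.264, 0.022]
ee_rot: [-1.568, 0.144, -0.136]
wrist_force: [-2.5, -0.3, 2.8]
grip_width: 0.224
```

```bash
python3 - <<'E'
from h import *
goto(fr(CASE,.050,0),.0215,CASE[2])
E
```

```text
t 6.67 p [0.5924 0.264  0.022 ] yaw -10.24 w 20.6 F [-2.5 -0.3  2.8] tilt [ -0.27 -57.29  -0.12]
shift units [0.75 0.01 0.  ] turn about tool y units -0.01 q [-0.15  0.72 -0.54  1.64  0.45  0.91 -1.05]
```

Call:
step_arm([
  [-0.55, 0.2, 0, 0, 0, 0, 0],
  [-0.55, 0.2, 0, 0, 0, 0, 0],
  [-0.55, 0.15, 0, 0, 0, 0, 0],
  [-0.55, 0.1, 0, 0, 0, 0, 0],
])

```text
t: 7.0
eef_pos: [0.6221, 0.258, 0.0215]
ee_rot: [-1.568, 0.145, -0.138]
wrist_force: [-3.0, 1.0, 1.8]
grip_width: 0.226
```

```bash
python3 - <<'E'
from h import *
goto(fr(CASE,.050,0),.0215,CASE[2])
im=viewer.camera('side'); crop(im,225,190,335,290,7,'pics/d9.png')
E
```

```text
t 7.0 p [0.6221 0.258  0.0215] yaw -10.32 w 20.7 F [-3.   1.   1.8] tilt [ -0.26 -57.3   -0.13]
shift units [-0.01 -0.    0.02] turn about tool y units -0.03 q [-0.14  0.75 -0.54  1.58  0.45  0.94 -1.01]
```

View pics/d9.png

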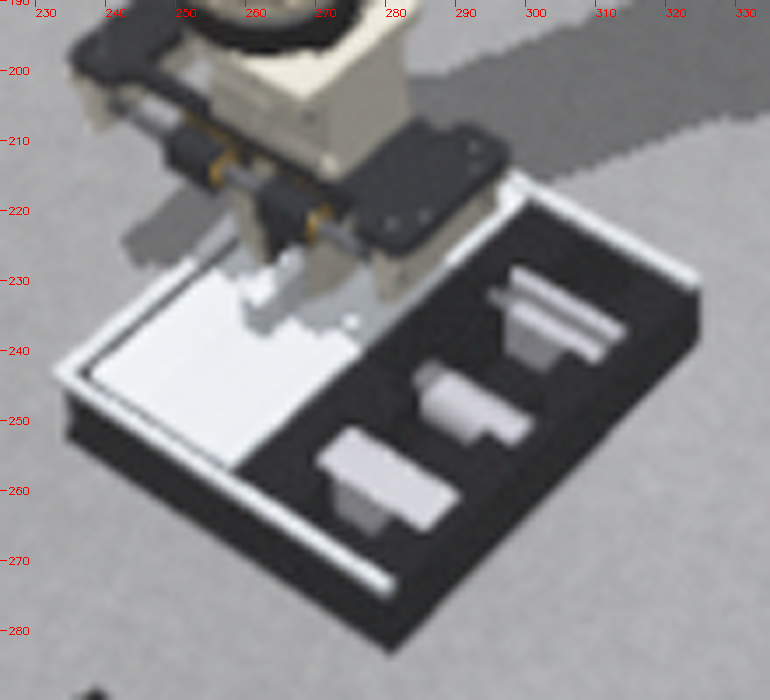

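Call:
step_arm([
  [-0.4, -0.1, -0.1, 0, 0, 0, 0],
  [-0.4, 0, -0.6, 0, 0, 0, 0],
  [-0.4, 0, -0.9, 0, 0, 0, 0],
  [-0.3, 0, -0.9, 0, 0, 0, 0],
])

```text
t: 7.38
eef_pos: [0.6152, 0.2543, 0.1154]
ee_rot: [-1.577, 0.155, -0.13]
wrist_force: [1.2, 0.4, -0.3]
grip_width: 0.328
```

Call:
step_arm([
  [-0.3, -0.9, -0.2, 0, 0, -1, 0],
  [-0.3, -0.9, 0, 0, 0, -1, 0],
])

```text
t: 7.55
eef_pos: [0.5526, 0.2649, 0.1322]
ee_rot: [-1.575, 0.011, -0.009]
wrist_force: [-0.5, 0.6, 0.1]
grip_width: 0.349
```

```bash
python3 - <<'E'
from h import *
goto(fr(CASE,-.049,-.058),.07,CASE[2]+np.pi/2)
E
```

```text
t 7.55 p [0.5526 0.2649 0.1322] yaw -0.73 w 32.1 F [-0.5  0.6  0.1] tilt [ -0.09 -57.3   -0.23]
shift units [-0.94  1.56 -1.15] turn about tool y units -16.11 q [-0.1   0.56 -0.65  1.64  0.38  1.07 -0.88]
```

Call:
step_arm([
  [-0.3, -0.5, 0, -0.5, 0, -1, 0],
  [-0.3, 0, 0, 0, 0, -1, 0],
  [-0.3, 0, 0, 0, 0, -1, 0],
  [-0.3, 0, 0, 0, 0, -1, 0],
  [-0.3, 0, 0, 0, 0, -1, 0],
])

```text
t: 7.97
eef_pos: [0.5233, 0.2475, 0.1379]
ee_rot: [-1.547, -0.362, 0.354]
wrist_force: [-0.6, 0.1, -0.9]
grip_width: 0.351
```

Call:
step_arm([
  [-0.3, 0, 0, 0, 0, -1, 0],
  [-0.3, 0, 0, 0, 0, -1, 0],
  [-0.3, 0, 0, 0, 0, -1, 0],
  [-0.3, 0, 0, 0, 0, -1, 0],
  [-0.3, 0, 0, 0, 0, -1, 0],
])

```text
t: 8.38
eef_pos: [0.5225, 0.2468, 0.14]
ee_rot: [-1.462, -0.723, 0.711]
wrist_force: [0.3, 0.5, -0.5]
grip_width: 0.35
```

Call:
step_arm([
  [-0.3, 0, 0, 0, 0, -1, 0],
  [-0.3, 0, 0, 0, 0, -1, 0],
  [-0.3, 0, 0, 0, 0, -1, 0],
  [-0.3, 0, 0, 0, 0, -1, 0],
])

```text
t: 8.72
eef_pos: [0.5221, 0.2463, 0.1414]
ee_rot: [-1.348, -1.005, 0.992]
wrist_force: [0.5, 0.2, 0.1]
grip_width: 0.346
```

```bash
python3 - <<'E'
from h import *
goto(fr(CASE,-.049,-.058),.07,CASE[2]+np.pi/2)
im=viewer.camera('top'); crop(im,215,130,325,230,7,'pics/f1.png')
im=viewer.camera('side'); crop(im,225,180,340,290,6,'pics/f2.png')
E
```

```text
t 8.72 p [0.5221 0.2463 0.1414] yaw 73.62 w 31.8 F [0.5 0.2 0.1] tilt [ -0.24 -57.29  -1.04]
shift units [-0.7   1.79  0.03] turn about tool y units -1.24 q [ 0.11  0.6  -0.98  1.72  0.57  1.13  0.24]
```

View pics/f1.png

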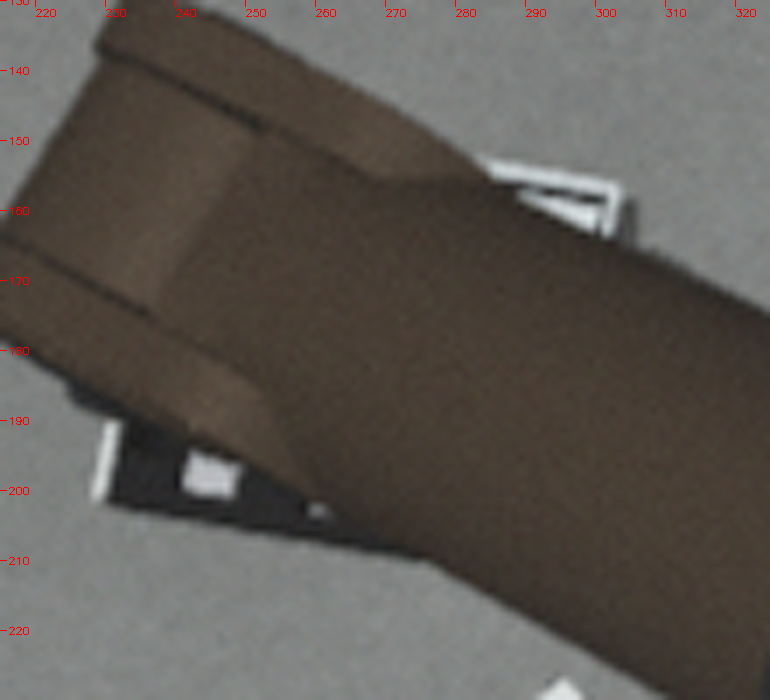

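View pics/f2.png

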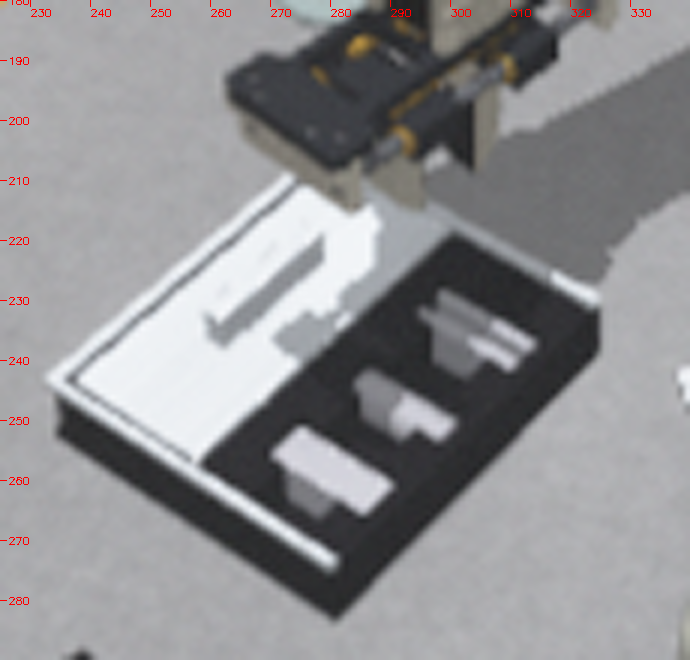

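```bash
python3 - <<'E'
from h import *
P=p2w('side',303.9,234.4,.036); print(P, fr(CASE,-.049,-.058))
# cover trailing edge corner seen (200,466)/6 -> z .046
q=p2w('side',225+200/6-.42,180+466/6-.42,.046)[:2]; c,s=np.cos(CASE[2]),np.sin(CASE[2]); d=q-np.array(CASE[:2]); print('cover corner case',[c*d[0]+s*d[1],-s*d[0]+c*d[1]])
E
```

```text
[0.51612633 0.21957979 0.036     ] [0.5142337  0.21905734]
cover corner case [np.float64(-0.0012344427338716255), np.float64(0.10218777871198106)]
```

```bash
python3 - <<'E'
from h import *
im=viewer.camera('side'); crop(im,230,200,300,265,11,'pics/f3.png')
for ox in(.040,.045,.050):
  print(ox,'trail corner',w2p('side',[*fr(CASE,ox-.042,.1),.046]).round(1),'lead corner',w2p('side',[*fr(CASE,ox+.042,.1),.046]).round(1),'ribtop near end -x,+x',w2p('side',[*fr(CASE,ox-.006,.04),.07]).round(1),w2p('side',[*fr(CASE,ox+.006,.04),.07]).round(1))
E
```

```text
0.04 trail corner [258.6 256.9] lead corner [238.1 243.6] ribtop near end -x,+x [262.6 233.8] [259.7 232. ]
0.045 trail corner [257.4 256.1] lead corner [236.9 242.9] ribtop near end -x,+x [261.4 233. ] [258.5 231.2]
0.05 trail corner [256.1 255.3] lead corner [235.7 242.1] ribtop near end -x,+x [260.2 232.3] [257.3 230.5]
```

View pics/f3.png

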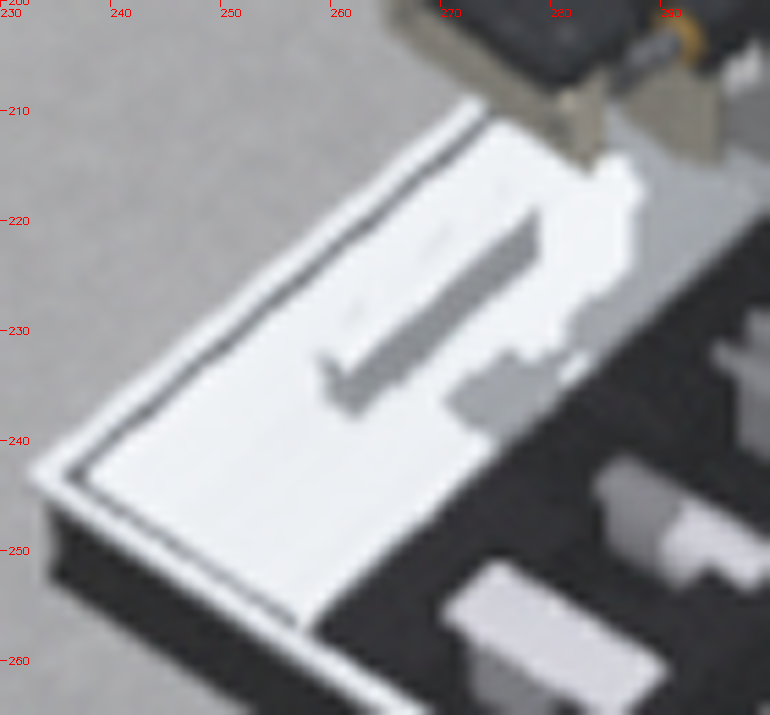

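```bash
python3 - <<'E'
from h import *
goto(fr(CASE,.012,0),.024,CASE[2]+np.pi/2)
E
```

```text
t 8.87 p [0.522  0.2463 0.1412] yaw 73.23 w 31.8 F [ 0.3 -0.2 -0. ] tilt [ -0.22 -57.29  -0.99]
shift units [ 0.92  2.95 -1.31] turn about tool y units -1.32 q [ 0.11  0.6  -0.98  1.72  0.57  1.13  0.23]
```

Call:
step_arm([
  [-0.3, 0.5, 0, -0.65, 0.2, -1, -0.05],
  [-0.3, 0.3, 0.5, -0.5, 0, -0.32, 0],
  [-0.3, 0, 0.8, 0, 0, 0, 0],
])

```text
t: 9.12
eef_pos: [0.5763, 0.2674, 0.0942]
ee_rot: [-1.293, -1.081, 1.071]
wrist_force: [-0.1, -0.3, -0.5]
grip_width: 0.348
```

```bash
python3 - <<'E'
from h import *
goto(fr(CASE,.012,0),.024,CASE[2]+np.pi/2)
E
```

```text
t 9.12 p [0.5763 0.2674 0.0942] yaw 79.68 w 32.0 F [-0.1 -0.3 -0.5] tilt [  0.1  -57.29  -0.41]
shift units [-0.01  1.76 -0.2 ] turn about tool y units -0.03 q [ 0.06  0.74 -0.95  1.62  0.65  1.13  0.34]
```

Call:
step_arm([
  [-0.3, 0, 0.6, -0.1, 0.05, 0, 0],
  [-0.3, 0, 0.6, 0, 0, 0, 0],
  [-0.3, 0, 0.3, 0, 0, 0, 0],
  [-0.3, 0, 0.1, 0, 0, 0, 0],
])

```text
t: 9.45
eef_pos: [0.5804, 0.2654, 0.023]
ee_rot: [-1.296, -1.065, 1.066]
wrist_force: [0.7, 0.1, 1.0]
grip_width: 0.35
```

```bash
python3 - <<'E'
from h import *
goto(fr(CASE,.033,0),.024,CASE[2]+np.pi/2)
E
```

```text
t 9.45 p [0.5804 0.2654 0.023 ] yaw 78.92 w 32.2 F [0.7 0.1 1. ] tilt [-9.00e-02 -5.73e+01 -3.00e-02]
shift units [ 0.03 -0.02 -0.63] turn about tool y units -0.18 q [ 0.03  0.82 -0.89  1.66  0.72  1.03  0.28]
```

Call:
step_arm([
  [-0.3, 0, -0.02, -0.15, 0, -0.18, 0],
  [-0.3, 0, 0, -0.15, 0, 0, 0],
  [-0.3, 0, 0, -0.12, 0, 0, 0],
])

```text
t: 9.7
eef_pos: [0.5971, 0.2628, 0.0254]
ee_rot: [-1.29, -1.077, 1.079]
wrist_force: [0.1, -0.3, -0.3]
grip_width: 0.348
```

```bash
python3 - <<'E'
from h import *
goto(fr(CASE,.033,0),.024,CASE[2]+np.pi/2)
E
```

```text
t 9.7 p [0.5971 0.2628 0.0254] yaw 79.86 w 32.0 F [ 0.1 -0.3 -0.3] tilt [-1.20e-01 -5.73e+01 -4.00e-02]
shift units [ 0.01  0.04 -0.21] turn about tool y units 0.0 q [ 0.04  0.83 -0.89  1.62  0.73  1.05  0.32]
```

Call:
step_arm([
  [-0.3, 0, 0.02, -0.1, 0, 0, 0],
])

```text
t: 9.78
eef_pos: [0.6026, 0.2623, 0.0262]
ee_rot: [-1.291, -1.078, 1.077]
wrist_force: [-0.9, -0.0, 0.4]
grip_width: 0.35
```

Call:
step_arm([
  [-0.3, 0, 0, -0.08, 0, 0, 0],
])

```text
t: 9.87
eef_pos: [0.6067, 0.2619, 0.0271]
ee_rot: [-1.291, -1.079, 1.075]
wrist_force: [-1.3, -0.7, -0.2]
grip_width: 0.351
```

Call:
step_arm([
  [-0.3, 0, 0, -0.06, 0, 0, 0],
])

```text
t: 9.95
eef_pos: [0.6081, 0.2617, 0.0277]
ee_rot: [-1.29, -1.077, 1.076]
wrist_force: [-12.4, 0.5, 2.9]
grip_width: 0.349
```

```bash
python3 - <<'E'
from h import *
goto(fr(CASE,.033,0),.024,CASE[2]+np.pi/2)
E
```

```text
t 9.95 p [0.6081 0.2617 0.0277] yaw 79.76 w 32.1 F [-12.4   0.5   2.9] tilt [-1.00e-02 -5.73e+01 -8.00e-02]
shift units [-0.01  0.09  0.07] turn about tool y units -0.02 q [ 0.04  0.84 -0.89  1.59  0.72  1.06  0.34]
```

Call:
step_arm([
  [-0.3, 0, 0, 0.3, 0, 0, 0],
  [-0.3, 0, -0.5, 0.4, 0, 0, 0],
  [-0.3, 0, -0.7, 0.6, 0, 0, 0],
  [-0.3, -0.5, -0.4, 0.6, 0, 0, 0],
])

```text
t: 10.28
eef_pos: [0.5314, 0.2564, 0.0912]
ee_rot: [-1.289, -1.073, 1.072]
wrist_force: [-1.4, 0.4, 2.1]
grip_width: 0.356
```

```bash
python3 - <<'E'
from h import *
goto(fr(CASE,-.049,-.058),.03,CASE[2]+np.pi/2)
E
```

```text
t 10.28 p [0.5314 0.2564 0.0912] yaw 79.45 w 32.8 F [-1.4  0.4  2.1] tilt [ 7.00e-02 -5.73e+01  5.00e-02]
shift units [-1.    1.53  0.25] turn about tool y units -0.08 q [ 0.09  0.69 -0.97  1.73  0.64  1.07  0.29]
```

Call:
step_arm([
  [-0.27, -0.5, 0, 0.15, 0, -0.08, 0],
  [-0.27, -0.4, 0.3, 0.05, 0, 0, 0],
  [-0.27, 0, 0.6, 0, 0, 0, 0],
  [-0.27, 0, 0.3, 0, 0, 0, 0],
])

```text
t: 10.62
eef_pos: [0.5167, 0.224, 0.0523]
ee_rot: [-1.291, -1.093, 1.071]
wrist_force: [-0.4, 0.1, 0.3]
grip_width: 0.365
```

```bash
python3 - <<'E'
from h import *
goto(fr(CASE,-.049,-.058),.03,CASE[2]+np.pi/2)
im=viewer.camera('side'); crop(im,255,180,335,260,9,'pics/g1.png')
E
```

```text
t 10.62 p [0.5167 0.224  0.0523] yaw 80.1 w 33.5 F [-0.4  0.1  0.3] tilt [  0.4  -57.29  -0.69]
shift units [-0.14  0.56  0.05] turn about tool y units 0.05 q [ 0.13  0.69 -0.95  1.84  0.69  0.96  0.28]
```

View pics/g1.png

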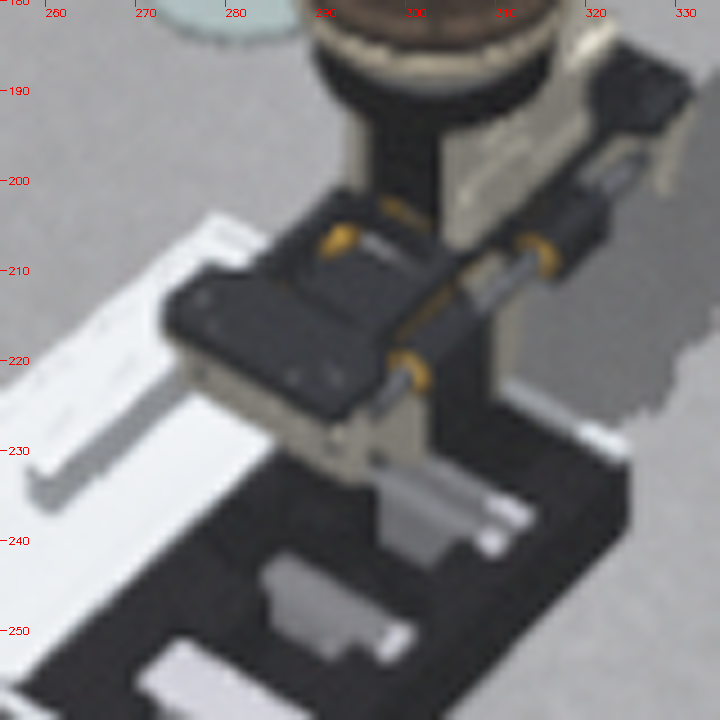

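Call:
step_arm([
  [-0.27, -0.14, 0.1, 0.05, 0.14, 0.05, 0.08],
  [-0.27, 0, 0.3, 0, 0, 0, 0],
  [-0.27, 0, 0.1, 0, 0, 0, 0],
])

```text
t: 10.92
eef_pos: [0.5145, 0.2193, 0.0309]
ee_rot: [-1.287, -1.076, 1.078]
wrist_force: [1.1, -0.4, 0.4]
grip_width: 0.362
```

```bash
python3 - <<'E'
from h import *
goto(fr(CASE,-.049,-.058),-.017,CASE[2]+np.pi/2)
im=viewer.camera('side'); crop(im,275,200,335,260,12,'pics/g2.png')
im=viewer.camera('top'); crop(im,245,150,325,230,9,'pics/g3.png')
E
```

```text
t 10.92 p [0.5145 0.2193 0.0309] yaw 79.8 w 33.3 F [ 1.1 -0.4  0.4] tilt [-2.00e-02 -5.73e+01  1.00e-01]
shift units [-0.01  1.2   0.  ] turn about tool y units -0.01 q [ 0.13  0.72 -0.93  1.86  0.71  0.94  0.26]
```

View pics/g2.png

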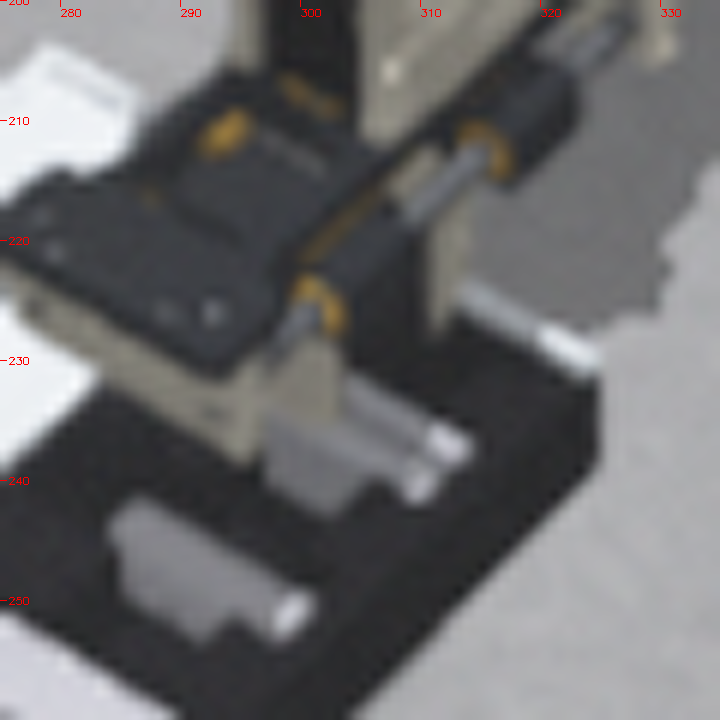

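View pics/g3.png

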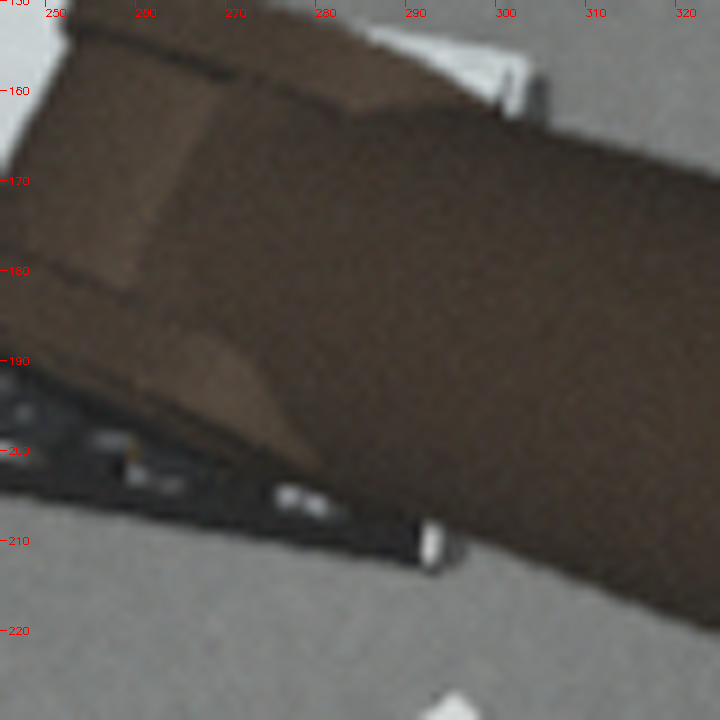

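Call:
step_arm([
  [-0.27, 0, 0.25, 0, 0, 0, 0],
  [-0.27, 0, 0.25, 0, 0, 0, 0],
  [-0.27, 0, 0.2, 0, 0, 0, 0],
])

```text
t: 11.27
eef_pos: [0.516, 0.2216, 0.0033]
ee_rot: [-1.287, -1.08, 1.075]
wrist_force: [0.3, -0.1, 0.4]
grip_width: 0.361
```

```bash
python3 - <<'E'
from h import *
goto(fr(CASE,-.049,-.058),-.017,CASE[2]+np.pi/2)
im=viewer.camera('side'); crop(im,275,200,335,260,12,'pics/g4.png')
E
```

```text
t 11.27 p [0.516  0.2216 0.0033] yaw 79.85 w 33.2 F [ 0.3 -0.1  0.4] tilt [ 1.60e-01 -5.73e+01 -5.00e-02]
shift units [-0.07  0.51  0.03] turn about tool y units 0.0 q [ 0.1   0.75 -0.9   1.87  0.75  0.89  0.23]
```

View pics/g4.png

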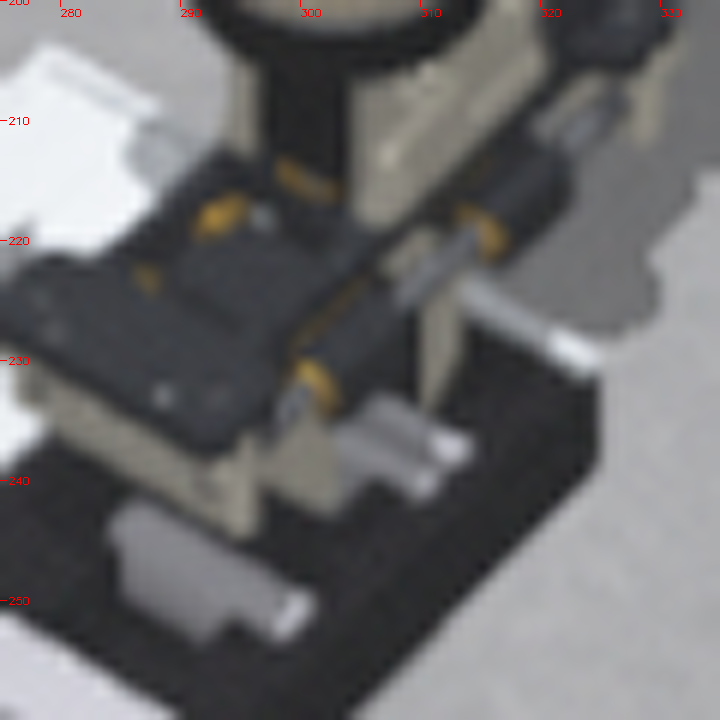

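Call:
step_arm([
  [-0.27, -0.07, 0.2, 0.03, 0, 0, 0],
  [-0.27, 0, 0.15, 0, 0, 0, 0],
  [-0.27, 0, 0.08, 0, 0, 0, 0],
])

```text
t: 11.57
eef_pos: [0.5129, 0.2183, -0.0176]
ee_rot: [-1.286, -1.078, 1.078]
wrist_force: [-0.3, 0.8, -0.1]
grip_width: 0.364
```

```bash
python3 - <<'E'
from h import *
goto(fr(CASE,-.049,-.058),-.017,CASE[2]+np.pi/2)
E
```

```text
t 11.57 p [ 0.5129  0.2183 -0.0176] yaw 79.89 w 33.5 F [-0.3  0.8 -0.1] tilt [  0.07 -57.3    0.09]
shift units [ 0.02 -0.01 -0.03] turn about tool y units 0.01 q [ 0.09  0.78 -0.87  1.89  0.78  0.86  0.2 ]
```

Negative readings and no contact confirm the z-reading bias. Now I'll close.

Call:
step_arm([
  [-1, 0, 0, 0, 0, 0, 0],
  [-1, 0, 0, 0, 0, 0, 0],
  [-1, 0, 0, 0, 0, 0, 0],
  [-1, 0, 0, 0, 0, 0, 0],
], grip_force=30)

```text
t: 11.9
eef_pos: [0.5123, 0.2179, -0.0187]
ee_rot: [-1.285, -1.077, 1.079]
wrist_force: [-0.6, -0.3, -3.3]
grip_width: 0.259
```

```bash
python3 - <<'E'
from h import *
goto(fr(CASE,-.049,-.058),.05,CASE[2]+np.pi/2)
E
```

```text
t 11.9 p [ 0.5123  0.2179 -0.0187] yaw 79.9 w 23.8 F [-0.6 -0.3 -3.3] tilt [ 2.00e-02 -5.73e+01  1.70e-01]
shift units [ 0.04 -1.72 -0.04] turn about tool y units 0.01 q [ 0.09  0.78 -0.87  1.89  0.79  0.86  0.2 ]
```

Call:
step_arm([
  [-1, 0, -0.1, 0, 0, 0, 0],
  [-1, 0, -0.12, 0, 0, 0, 0],
  [-1, 0, -0.12, 0, 0, 0, 0],
])

```text
t: 12.15
eef_pos: [0.5115, 0.2172, -0.0049]
ee_rot: [-1.285, -1.075, 1.081]
wrist_force: [0.3, 0.7, -2.9]
grip_width: 0.261
```

```bash
python3 - <<'E'
from h import *
goto((.5123,.2179),.05,CASE[2]+np.pi/2)
E
```

```text
t 12.15 p [ 0.5115  0.2172 -0.0049] yaw 79.9 w 24.1 F [ 0.3  0.7 -2.9] tilt [ -0.06 -57.3    0.26]
shift units [ 0.02 -1.37 -0.01] turn about tool y units 0.01 q [ 0.1   0.76 -0.89  1.89  0.76  0.88  0.22]
```

Call:
step_arm([
  [-1, 0.02, -0.15, 0, 0, 0, 0],
  [-1, 0, -0.15, 0, 0, 0, 0],
  [-1, 0, -0.15, 0, 0, 0, 0],
  [-1, 0, -0.2, 0, 0, 0, 0],
  [-1, 0, -0.3, 0, 0, 0, 0],
])

```text
t: 12.57
eef_pos: [0.5114, 0.2176, 0.0366]
ee_rot: [-1.285, -1.074, 1.082]
wrist_force: [0.8, 0.4, -3.8]
grip_width: 0.264
```

Call:
step_arm([
  [-1, 0, -0.4, 0, 0, 0, 0],
  [-1, 0, -0.8, 0, 0, 0, 0],
  [-1, 0, -0.5, 0, 0, 0, 0],
])

```text
t: 12.82
eef_pos: [0.51, 0.2171, 0.1078]
ee_rot: [-1.283, -1.072, 1.085]
wrist_force: [0.3, 0.8, -2.3]
grip_width: 0.26
```

```bash
python3 - <<'E'
from h import *
goto((.47,-.03),.06,MIC[2]+np.pi/2)
im=viewer.camera('side'); crop(im,225,150,335,290,5,'pics/g5.png')
E
```

```text
t 12.82 p [0.51   0.2171 0.1078] yaw 79.98 w 23.9 F [ 0.3  0.8 -2.3] tilt [ -0.2  -57.29   0.47]
shift units [-6.25  1.22 -0.1 ] turn about tool y units -3.3 q [ 0.18  0.63 -1.01  1.79  0.6   1.07  0.35]
```

View pics/g5.png

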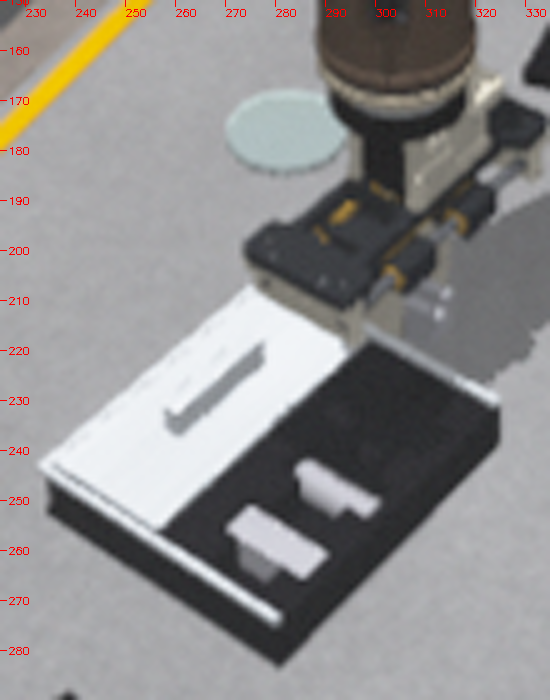

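Call:
step_arm([
  [-1, -0.8, 0, 0, -0.09, 0, -0.04],
  [-1, -0.8, 0, 0, 0, 0, 0],
  [-1, -0.8, 0, 0, 0, 0, 0],
  [-1, -0.8, 0, 0, 0, 0, 0],
  [-1, -0.8, 0, 0, 0, 0, 0],
])

```text
t: 13.28
eef_pos: [0.4846, 0.0675, 0.1172]
ee_rot: [-1.282, -1.105, 1.075]
wrist_force: [0.9, -1.0, -3.2]
grip_width: 0.258
```

Call:
step_arm([
  [-1, -0.8, 0, 0, 0, 0, 0],
  [-1, -0.6, 0, 0, 0, -1, 0],
  [-1, 0, 0.2, 0, 0, -1, 0],
  [-1, 0, 0.2, 0, 0, -1, 0],
  [-1, 0, 0, 0, 0, -0.3, 0],
])

```text
t: 13.7
eef_pos: [0.473, -0.0016, 0.1018]
ee_rot: [-1.156, -1.313, 1.296]
wrist_force: [-0.4, -0.1, -3.6]
grip_width: 0.26
```

```bash
python3 - <<'E'
from h import *
goto((.47,-.03),.0,MIC[2]+np.pi/2)
E
```

```text
t 13.7 p [ 0.473  -0.0016  0.1018] yaw 97.3 w 23.9 F [-0.4 -0.1 -3.6] tilt [-2.000e-02 -5.729e+01 -7.800e-01]
shift units [-0.69  2.54  0.2 ] turn about tool y units 0.17 q [ 0.74  0.57 -1.16  2.    0.64  0.98  0.96]
```

Call:
step_arm([
  [-1, -0.3, 0.5, 0.2, 0.16, 0.17, 0],
  [-1, -0.3, 0.8, 0, 0, 0, 0],
  [-1, 0, 0.6, 0, 0, 0, 0],
  [-1, 0, 0.4, 0, 0, 0, 0],
])

```text
t: 14.03
eef_pos: [0.4719, -0.0281, 0.0119]
ee_rot: [-1.162, -1.297, 1.289]
wrist_force: [0.2, -0.1, -2.4]
grip_width: 0.262
```

```bash
python3 - <<'E'
from h import *
goto((.47,-.03),-.0265,MIC[2]+np.pi/2)
E
```

```text
t 14.03 p [ 0.4719 -0.0281  0.0119] yaw 96.45 w 24.1 F [ 0.2 -0.1 -2.4] tilt [ -0.15 -57.29  -0.46]
shift units [-0.04  0.96  0.06] turn about tool y units -0.0 q [ 0.68  0.68 -1.02  2.08  0.81  0.83  0.85]
```

Call:
step_arm([
  [-1, 0, 0.3, 0, 0.09, 0, -0.03],
  [-1, 0, 0.3, 0, 0, 0, 0],
  [-1, 0, 0.15, 0, 0, 0, 0],
])

```text
t: 14.28
eef_pos: [0.4712, -0.029, -0.0203]
ee_rot: [-1.153, -1.289, 1.293]
wrist_force: [0.1, -0.4, -2.3]
grip_width: 0.259
```

Call:
step_arm([
  [-1, 0, 0.06, 0, 0, 0, 0],
])

```text
t: 14.37
eef_pos: [0.4713, -0.0289, -0.0231]
ee_rot: [-1.152, -1.288, 1.293]
wrist_force: [-0.1, 0.2, -3.5]
grip_width: 0.26
```

Call:
step_arm([
  [-1, 0, 0.04, 0, 0, 0, 0],
])

```text
t: 14.45
eef_pos: [0.4715, -0.0287, -0.0245]
ee_rot: [-1.152, -1.289, 1.293]
wrist_force: [-0.3, -0.1, -4.1]
grip_width: 0.26
```

```bash
python3 - <<'E'
from h import *
goto((.47,-.03),-.0265,MIC[2]+np.pi/2)
E
```

```text
t 14.45 p [ 0.4715 -0.0287 -0.0245] yaw 96.42 w 24.0 F [-0.3 -0.1 -4.1] tilt [-1.00e-02 -5.73e+01  1.80e-01]
shift units [-0.03  0.05  0.04] turn about tool y units -0.01 q [ 0.63  0.73 -0.95  2.1   0.88  0.79  0.8 ]
```

Call:
step_arm([
  [-1, 0, 0.04, 0, 0, 0, 0],
])

```text
t: 14.53
eef_pos: [0.472, -0.0284, -0.0257]
ee_rot: [-1.153, -1.289, 1.293]
wrist_force: [0.1, -0.1, -2.8]
grip_width: 0.256
```

Call:
step_arm([
  [-1, 0, 0.03, 0, 0, 0, 0],
])

```text
t: 14.62
eef_pos: [0.4725, -0.0283, -0.0264]
ee_rot: [-1.153, -1.29, 1.293]
wrist_force: [-0.7, -1.0, -2.8]
grip_width: 0.256
```

Call:
step_arm([
  [-1, 0, 0.03, 0, 0, 0, 0],
])

```text
t: 14.7
eef_pos: [0.4728, -0.0283, -0.0269]
ee_rot: [-1.154, -1.29, 1.293]
wrist_force: [-7.7, -2.7, 24.0]
grip_width: 0.258
```

Call:
step_arm([
  [-1, 0, 0.03, 0, 0, 0, 0],
])

```text
t: 14.78
eef_pos: [0.4729, -0.0283, -0.0269]
ee_rot: [-1.155, -1.29, 1.293]
wrist_force: [-9.3, -2.4, 26.0]
grip_width: 0.257
```

Call:
step_arm([
  [-0.2, 0, 0, 0, 0, 0, 0],
  [0.2, 0, 0, 0, 0, 0, 0],
  [0.2, 0, 0, 0, 0, 0, 0],
])

```text
t: 15.03
eef_pos: [0.4745, -0.028, -0.0247]
ee_rot: [-1.159, -1.293, 1.293]
wrist_force: [-0.2, -0.3, 0.2]
grip_width: 0.422
```

Call:
step_arm([
  [0.2, 0, -0.2, 0, 0, 0, 0],
  [0.2, 0, -0.5, 0, 0, 0, 0],
  [1, 0, -0.8, 0, 0, 0, 0],
  [1, 0, -0.6, 0, 0, 0, 0],
])

```text
t: 15.37
eef_pos: [0.4716, -0.0272, 0.06]
ee_rot: [-1.151, -1.29, 1.296]
wrist_force: [0.3, -0.1, -0.1]
grip_width: 0.696
```

Call:
step_arm([
  [1, 0, 0, 0, 0, 1, 0],
  [1, 0, 0, 0, 0, 1, 0],
  [1, 0, 0, 0, 0, 1, 0],
  [1, 0, 0, 0, 0, 1, 0],
  [1, 0, 0, 0, 0, 1, 0],
])

```text
t: 15.78
eef_pos: [0.4759, -0.0256, 0.0692]
ee_rot: [-1.355, -0.964, 0.953]
wrist_force: [0.1, -0.5, -0.1]
grip_width: 0.99
```

```bash
python3 - <<'E'
from h import *
goto((.4729,-.0283),.05,MIC[2])
im=viewer.camera('side'); crop(im,265,110,465,260,4,'pics/h1.png')
im=viewer.camera('top'); crop(im,300,130,480,280,4,'pics/h2.png')
E
```

```text
t 15.78 p [ 0.4759 -0.0256  0.0692] yaw 70.7 w 91.1 F [ 0.1 -0.5 -0.1] tilt [  0.15 -57.29  -0.43]
shift units [-0.09  0.48  0.05] turn about tool y units 12.85 q [ 0.68  0.55 -0.99  2.03  0.61  0.88  0.58]
```

View pics/h1.png

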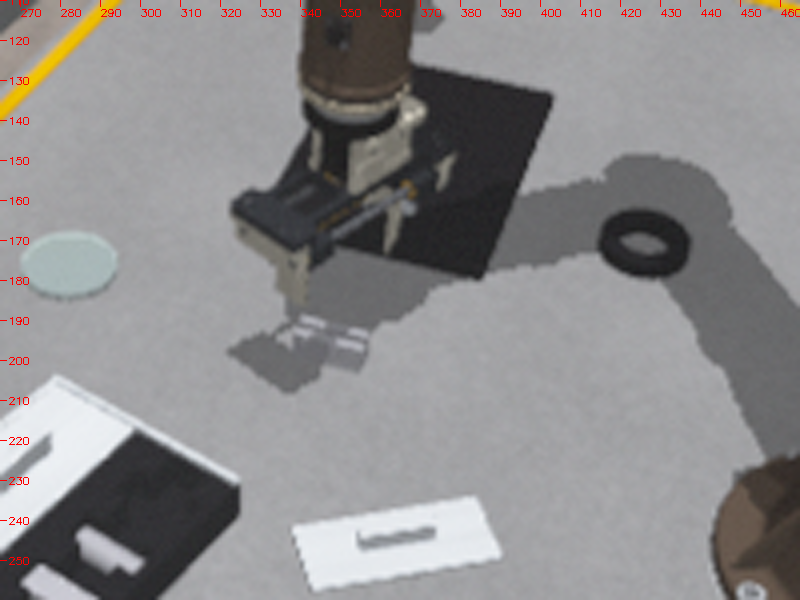

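View pics/h2.png

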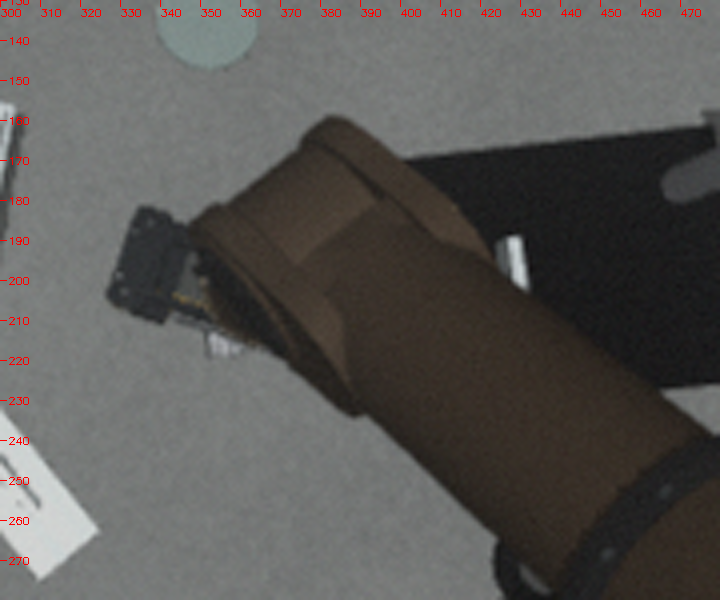

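Block stands slot up on the bench at side px (347,195), aligned. I'll finish the turn.

Call:
step_arm([
  [1, 0, 0, 0, 0, 1, 0],
  [1, 0, 0, 0, 0, 1, 0],
  [1, 0, 0, 0, 0, 1, 0],
  [1, 0, 0, 0, 0, 1, 0],
  [1, 0, 0, 0, 0, 1, 0],
])

```text
t: 16.3
eef_pos: [0.4758, -0.0251, 0.0706]
ee_rot: [-1.481, -0.635, 0.623]
wrist_force: [0.3, 0.4, 0.2]
grip_width: 1.002
```

Call:
step_arm([
  [1, 0, 0, 0, 0, 1, 0],
  [1, 0, 0, 0, 0, 1, 0],
  [1, 0, 0, 0, 0, 1, 0],
  [1, 0, 0, 0, 0, 1, 0],
  [1, 0, 0, 0, 0, 0, 0],
])

```text
t: 16.72
eef_pos: [0.4755, -0.0242, 0.0718]
ee_rot: [-1.542, -0.362, 0.35]
wrist_force: [0.2, -0.9, 0.7]
grip_width: 1.001
```

```bash
python3 - <<'E'
from h import *
goto((.4729,-.0283),.0,MIC[2])
im=viewer.camera('side'); crop(im,310,130,390,220,8,'pics/h3.png')
im=viewer.camera('top'); crop(im,310,160,400,240,8,'pics/h4.png')
E
```

```text
t 16.72 p [ 0.4755 -0.0242  0.0718] yaw 26.01 w 92.1 F [ 0.2 -0.9  0.7] tilt [  0.42 -57.29  -0.15]
shift units [-0.12  1.79 -0.06] turn about tool y units 3.91 q [ 0.55  0.47 -0.8   2.03  0.47  0.81 -0.07]
```

View pics/h3.png

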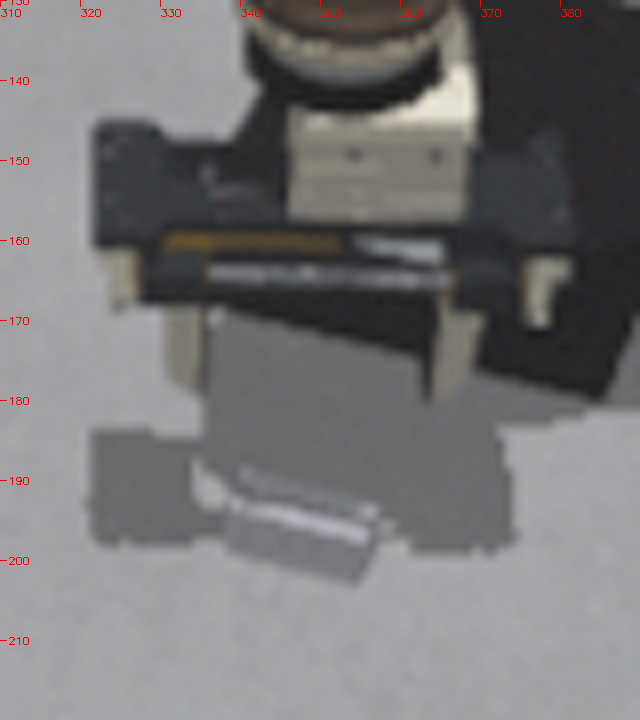

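View pics/h4.png

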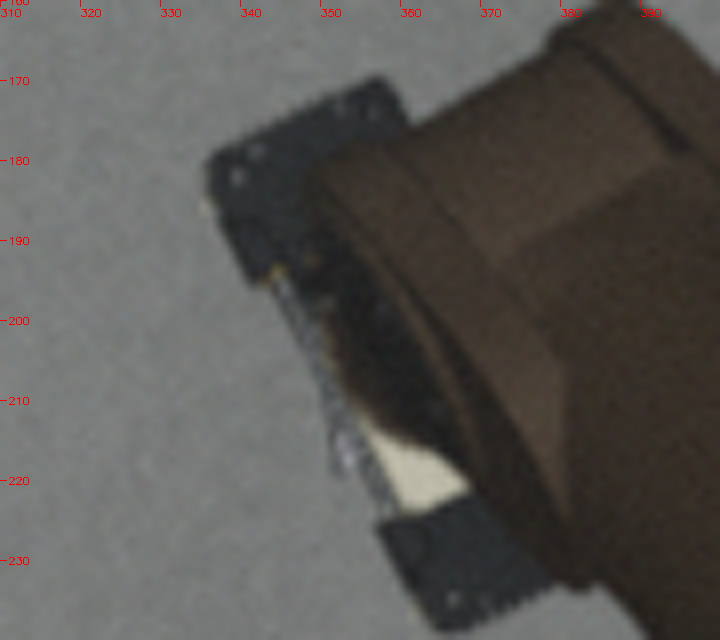

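```bash
python3 - <<'E'
from h import *
a=p2w('side',337.3,192.7,.028);b=p2w('side',356.5,197.1,.028);print(a,b,np.linalg.norm(a-b))
m=(a+b)/2; th=np.arctan2(a[1]-b[1],a[0]-b[0]); print('center',m[:2]+.012*np.array([np.sin(th),-np.cos(th)]),np.degrees(th))
for n,(X,Y) in {'exp':(.4729,-.0283)}.items():
  for dx in(.031,-.031):
    for dy in(.012,-.012): 
      print(dx,dy,w2p('side',[X+dx*.9936-dy*.1127,Y+dx*.1127+dy*.9936,.028])+.45)
E
```

```text
[ 0.50794683 -0.00940116  0.028     ] [ 0.44006581 -0.01967945  0.028     ] 0.06865475834216758
center [ 0.47580284 -0.02640507] 8.610101926712339
0.031 0.012 [339.63979163 193.04900019]
0.031 -0.012 [341.80947693 188.68618507]
-0.031 0.012 [356.78969389 197.45305206]
-0.031 -0.012 [358.79826088 193.00004885]
```

Call:
step_arm([
  [1, 0, 0, 0, 0, 1, 0.08],
  [1, 0, 0, 0, 0, 1, 0],
  [1, 0, 0, 0, 0, 1, 0],
  [1, 0, 0, 0, 0, 0.5, 0],
  [1, 0, 0, 0, 0, 0, 0],
])

```text
t: 17.23
eef_pos: [0.4749, -0.0241, 0.0715]
ee_rot: [-1.568, -0.129, 0.13]
wrist_force: [-0.3, 0.3, -0.4]
grip_width: 0.996
```

```bash
python3 - <<'E'
from h import *
goto((.4729,-.0283),.01,MIC[2])
E
```

```text
t 17.23 p [ 0.4749 -0.0241  0.0715] yaw 9.43 w 91.6 F [-0.3  0.3 -0.4] tilt [-4.00e-02 -5.73e+01 -7.00e-02]
shift units [-0.07  1.54 -0.09] turn about tool y units 0.59 q [ 0.49  0.46 -0.72  2.03  0.42  0.8  -0.31]
```

Call:
step_arm([
  [1, -0.07, 0.5, -0.09, 0, 0.59, 0],
  [1, 0, 0.6, 0, 0, 0, 0],
  [1, 0, 0.4, 0, 0, 0, 0],
])

```text
t: 17.48
eef_pos: [0.4762, -0.028, 0.0131]
ee_rot: [-1.57, -0.104, 0.093]
wrist_force: [0.8, 0.6, -0.1]
grip_width: 0.998
```

```bash
python3 - <<'E'
from h import *
goto((.4729,-.0283),-.021,MIC[2])
im=viewer.camera('side'); crop(im,310,130,390,220,8,'pics/h5.png')
E
```

```text
t 17.48 p [ 0.4762 -0.028   0.0131] yaw 7.21 w 91.8 F [ 0.8  0.6 -0.1] tilt [  0.39 -57.29  -0.13]
shift units [-0.09  0.85  0.  ] turn about tool y units 0.15 q [ 0.43  0.54 -0.64  2.09  0.52  0.67 -0.43]
```

View pics/h5.png

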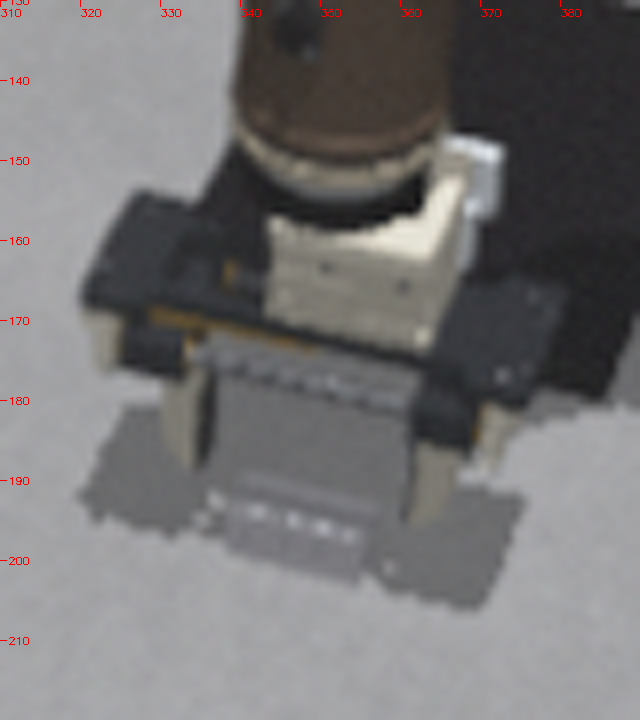

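Call:
step_arm([
  [1, -0.08, 0.3, 0, 0, 0.15, 0.08],
  [1, 0, 0.3, 0, 0, 0, 0],
  [1, 0, 0.15, 0, 0, 0, 0],
])

```text
t: 17.78
eef_pos: [0.4715, -0.0283, -0.02]
ee_rot: [-1.569, -0.094, 0.1]
wrist_force: [0.2, 0.8, -0.2]
grip_width: 0.998
```

```bash
python3 - <<'E'
from h import *
goto((.4729,-.0283),-.021,MIC[2])
im=viewer.camera('side'); crop(im,310,130,390,220,8,'pics/h6.png')
E
```

```text
t 17.78 p [ 0.4715 -0.0283 -0.02  ] yaw 7.08 w 91.8 F [ 0.2  0.8 -0.2] tilt [-2.40e-01 -5.73e+01 -3.00e-02]
shift units [ 0.03  0.02 -0.  ] turn about tool y units 0.12 q [ 0.39  0.59 -0.59  2.11  0.57  0.61 -0.48]
```

View pics/h6.png

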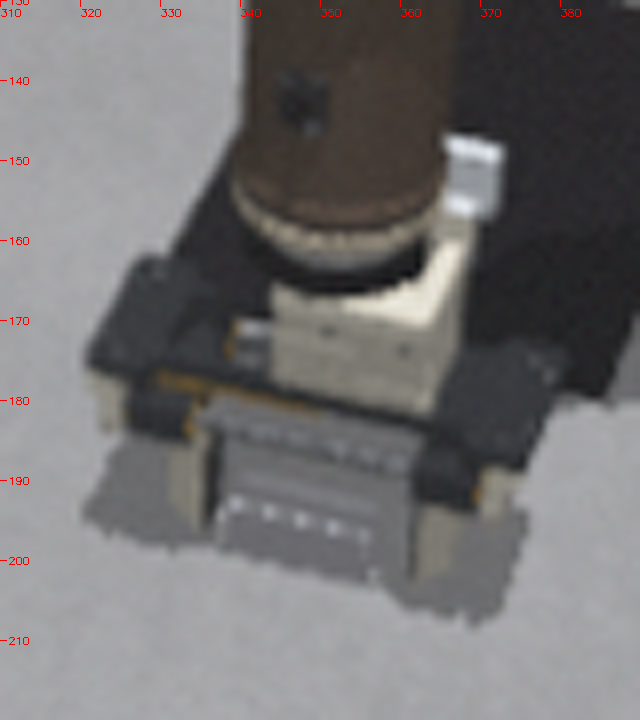

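Call:
step_arm([
  [0.5, 0, 0, 0, 0, 0.12, -0.04],
  [-1, 0, 0, 0, 0, 0, 0],
  [-1, 0, 0, 0, 0, 0, 0],
  [-1, 0, 0, 0, 0, 0, 0],
  [-1, 0, 0, 0, 0, 0, 0],
], grip_force=30)

```text
t: 18.25
eef_pos: [0.4731, -0.0279, -0.0188]
ee_rot: [-1.569, -0.093, 0.089]
wrist_force: [0.5, 0.4, -0.7]
grip_width: 0.691
```

```bash
python3 - <<'E'
from h import *
goto((.4729,-.0283),.07,MIC[2])
E
```

```text
t 18.25 p [ 0.4731 -0.0279 -0.0188] yaw 6.63 w 63.5 F [ 0.5  0.4 -0.7] tilt [ 1.20e-01 -5.73e+01 -2.00e-02]
shift units [-0.   -2.22 -0.01] turn about tool y units 0.03 q [ 0.39  0.58 -0.59  2.11  0.57  0.6  -0.49]
```

Call:
step_arm([
  [-1, 0, 0, 0, 0, 0, 0],
  [-1, 0, 0, 0, 0, 0, 0],
])

```text
t: 18.42
eef_pos: [0.4732, -0.028, -0.0183]
ee_rot: [-1.569, -0.093, 0.089]
wrist_force: [0.1, 0.5, -2.6]
grip_width: 0.674
```

Call:
step_arm([
  [-1, 0, -0.2, 0, 0, 0, 0],
  [-1, 0, -0.4, 0, 0, 0, 0],
  [-1, 0, -0.7, 0, 0, 0, 0],
  [-1, 0, -0.7, 0, 0, 0, 0],
])

```text
t: 18.75
eef_pos: [0.4673, -0.0281, 0.0603]
ee_rot: [-1.568, -0.084, 0.101]
wrist_force: [1.3, -0.3, -4.1]
grip_width: 0.671
```

```bash
python3 - <<'E'
from h import *
goto(fr(MIC,0,.07),.06,MIC[2])
im=viewer.camera('side'); crop(im,310,120,400,220,7,'pics/h7.png')
E
```

```text
t 18.75 p [ 0.4673 -0.0281  0.0603] yaw 6.74 w 61.8 F [ 1.3 -0.3 -4.1] tilt [ -0.59 -57.29   0.09]
shift units [ 0.4  -0.   -5.53] turn about tool y units 0.05 q [ 0.49  0.47 -0.71  2.05  0.42  0.78 -0.36]
```

View pics/h7.png

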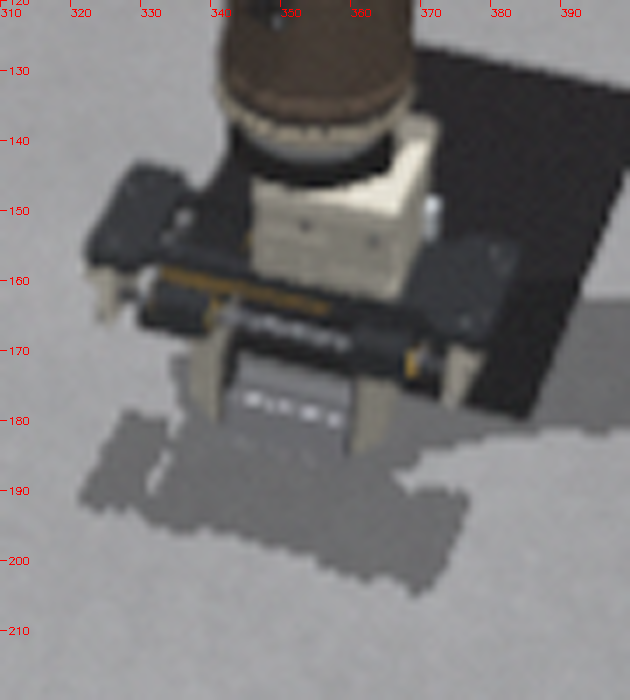

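```bash
python3 - <<'E'
from fit import *
t,s='top','side'
T=[(170,245,.028,.097),(192,242,.028,.087),(208,345,-.028,.087),(187,350,-.028,.097),(250,236,.028,.053),(271,234,.028,.043),(288,336,-.028,.043),(268,340,-.028,.053)]
ot=[(t,385+a/6,150+b/6,X,Y-.07,.05) for a,b,X,Y in T]
S=[(275,300,.028,.097,.05),(395,333,-.028,.097,.05),(273,362,.028,.097,.016),(390,390,-.028,.097,.016),(305,248,.028,.053,.05),(425,265,-.028,.043,.05),(307,238,.028,.043,.05),(420,283,-.028,.053,.05)]
os_=[(s,320+a/8,115+b/8,X,Y-.07,Z) for a,b,X,Y,Z in S]
for o in(ot,os_,ot+os_):
    q,r=fit(o,[.51,-.246,.11]); print(q.round(4)); 
print(r.round(1))
E
```

```text
[ 0.5083 -0.2459  0.118 ]
[ 0.5109 -0.247   0.1085]
[ 0.5093 -0.246   0.1134]
[[ 0.4 -0.1]
 [-0.2  0. ]
 [-0.3 -0.2]
 [ 0.2 -0.7]
 [ 0.4 -0.2]
 [-0.1 -0.2]
 [-0.2 -0.3]
 [ 0.1 -0.6]
 [ 0.7  0.8]
 [ 0.1  0. ]
 [ 0.3  0.2]
 [-0.1  0. ]
 [ 0.3  0.7]
 [ 0.2  0.3]
 [ 0.8  0.5]
 [ 0.1 -0.4]]
```

Call:
step_arm([
  [-1, 0.08, 0, -0.8, 0, 0.05, -0.1],
  [-1, 0.08, 0, -0.8, 0, 0, 0],
  [-1, 0.08, 0, -0.8, 0, 0, 0],
  [-1, 0.08, 0, -0.8, 0, 0, 0],
  [-1, 0.08, 0, -0.8, 0, 0, 0],
])

```text
t: 19.22
eef_pos: [0.507, -0.1808, 0.0717]
ee_rot: [-1.567, -0.111, 0.093]
wrist_force: [1.1, 0.1, -3.2]
grip_width: 0.666
```

```bash
python3 - <<'E'
from h import *
goto(fr(MIC,0,.07),.06,MIC[2])
E
```

```text
t 19.22 p [ 0.507  -0.1808  0.0717] yaw 7.43 w 61.3 F [ 1.1  0.1 -3.2] tilt [  0.68 -57.29   0.06]
shift units [-0.16  0.29 -1.62] turn about tool y units 0.19 q [ 0.75  0.53 -0.69  1.9   0.43  0.85 -0.03]
```

Call:
step_arm([
  [-1, -0.06, 0, -0.6, 0, 0.19, 0.13],
  [-1, -0.05, 0, -0.5, 0, 0, 0],
  [-1, 0, 0, -0.3, 0, 0, 0],
  [-1, 0, 0, 0, 0, 0, 0],
])

```text
t: 19.55
eef_pos: [0.5079, -0.2488, 0.0721]
ee_rot: [-1.571, -0.08, 0.081]
wrist_force: [0.4, -0.4, -3.2]
grip_width: 0.674
```

```bash
python3 - <<'E'
from h import *
goto((.5098,-.246),.03,.1132)
im=viewer.camera('side'); crop(im,320,95,420,185,8,'pics/k1.png')
im=viewer.camera('top'); crop(im,385,150,485,250,7,'pics/k2.png')
E
```

```text
t 19.55 p [ 0.5079 -0.2488  0.0721] yaw 5.87 w 62.1 F [ 0.4 -0.4 -3.2] tilt [ -0.07 -57.3   -0.07]
shift units [0.06 1.05 0.07] turn about tool y units -0.12 q [ 0.82  0.57 -0.66  1.82  0.44  0.9   0.06]
```

View pics/k1.png

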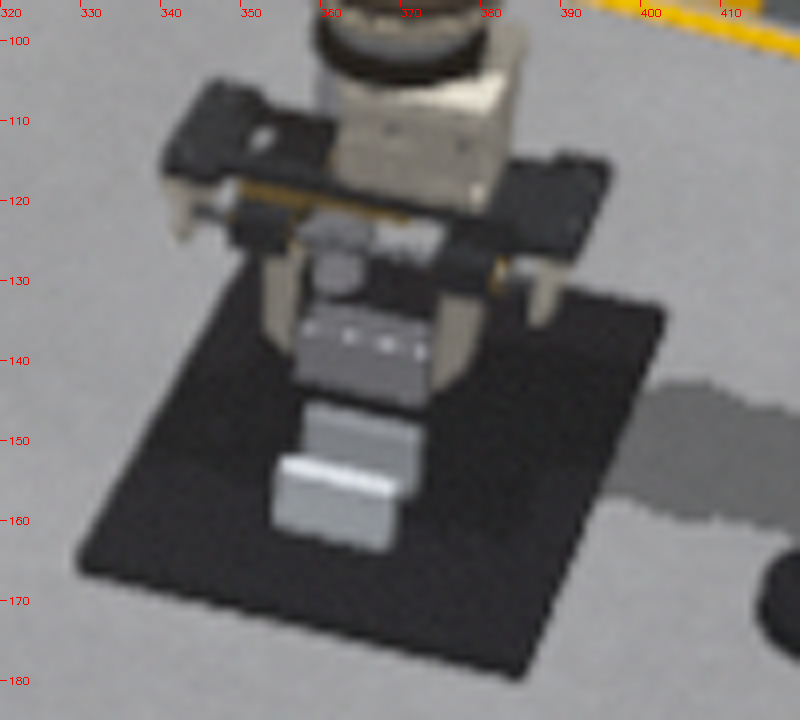

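View pics/k2.png

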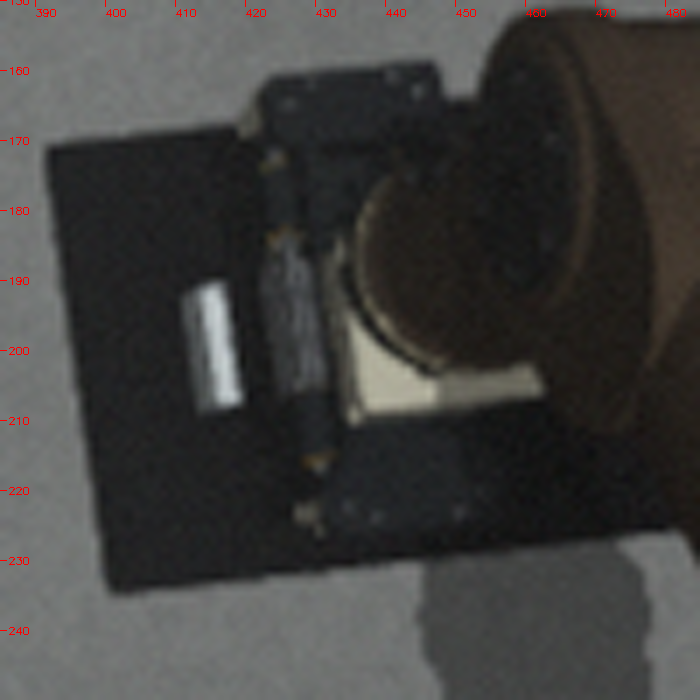

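```bash
python3 - <<'E'
from h import *
s,M=st();p=s['eef_pos']
F=(p[0],p[1],np.radians(5.87))
for X,Y,Z in((.031,.012,.0904),(-.031,.012,.0904),(-.031,.012,.1184)):
    print(w2p('side',[*fr(F,X,Y),Z])+.45)
a=p2w('side',357.25-.45,142.5-.45,.0904);b=p2w('side',373.75-.45,145.6-.45,.0904);print((a+b)/2, a-b,fr(F,0,.012))
E
```

```text
[356.44320222 142.30999292]
[372.55728829 146.04478551]
[373.28111739 139.82507728]
[ 0.50366612 -0.23588394  0.0904    ] [ 6.14374342e-02  1.05965014e-02 -1.11022302e-16] [ 0.50667095 -0.23345292]
```

Call:
step_arm([
  [-1, 0.08, 0.3, 0.07, 0, -0.12, 0],
  [-1, 0, 0.3, 0, 0, 0, 0],
  [-1, 0, 0.2, 0, 0, 0, 0],
])

```text
t: 19.9
eef_pos: [0.5126, -0.2372, 0.0397]
ee_rot: [-1.568, -0.098, 0.094]
wrist_force: [-0.0, 0.2, -3.1]
grip_width: 0.675
```

```bash
python3 - <<'E'
from h import *
goto((.5105,-.2455),.01,.1132)
im=viewer.camera('side'); crop(im,340,115,390,170,14,'pics/k3.png',5)
im=viewer.camera('top'); crop(im,395,160,465,230,10,'pics/k4.png',5)
E
```

```text
t 19.9 p [ 0.5126 -0.2372  0.0397] yaw 7.02 w 62.1 F [-0.   0.2 -3.1] tilt [ 1.30e-01 -5.73e+01  4.00e-02]
shift units [-0.08  0.74 -0.2 ] turn about tool y units 0.11 q [ 0.79  0.61 -0.64  1.85  0.48  0.84  0.03]
```

View pics/k3.png

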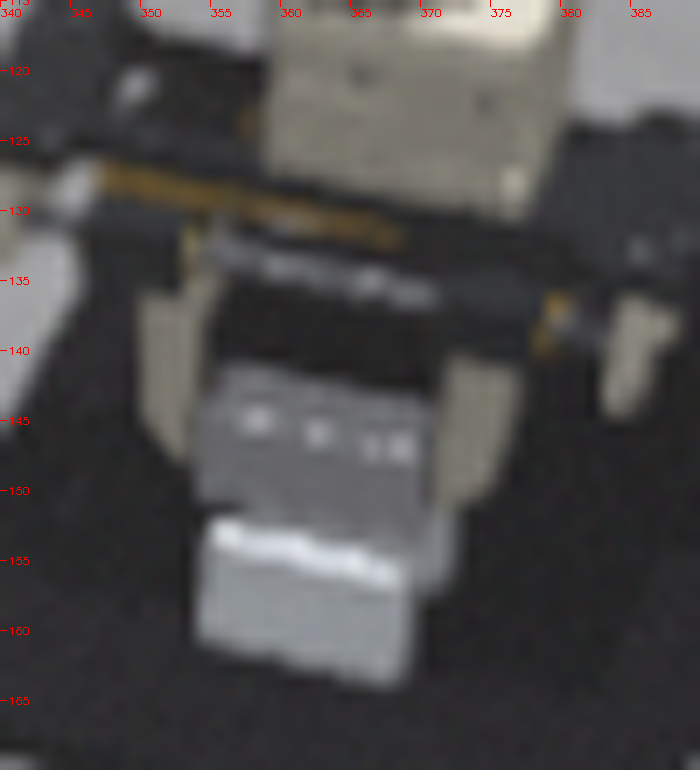

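View pics/k4.png

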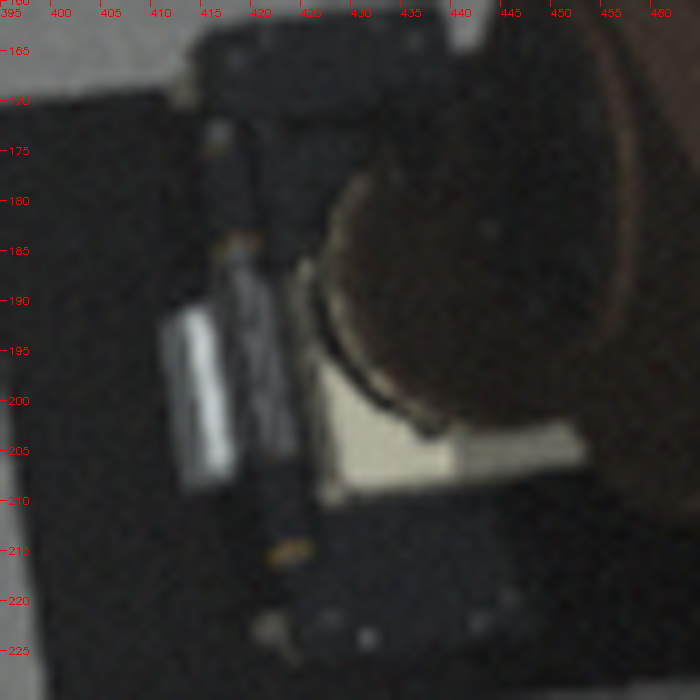

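Call:
step_arm([
  [-1, -0.07, 0, -0.2, 0, 0.11, 0.03],
  [-1, 0, 0, 0, 0, 0, 0],
])

```text
t: 20.17
eef_pos: [0.5095, -0.2444, 0.0384]
ee_rot: [-1.566, -0.087, 0.094]
wrist_force: [-1.2, -0.9, -4.2]
grip_width: 0.669
```

```bash
python3 - <<'E'
from h import *
goto((.5105,-.2455),.01,.1132)
im=viewer.camera('side'); crop(im,340,115,390,170,14,'pics/k5.png',5)
s,M=st();p=s['eef_pos'];print(p)
yaw=np.arctan2(M[1,0],M[0,0]);F=(p[0],p[1],yaw);B=p[2]+.0183
for X,Y,Z in((.031,.012,B),(-.031,.012,B),(.031,.012,B+.028),(-.031,.012,B+.028)):
    print('blk',w2p('side',[*fr(F,X,Y),Z])+.45)
for X,Y,Z in((.028,.097,.016),(-.028,.097,.016),(.028,.097,.05),(-.028,.097,.05)): print('fence',w2p('side',[*fr((.5171,-.3156,.1132),X,Y),Z])+.45)
E
```

```text
t 20.17 p [ 0.5095 -0.2444  0.0384] yaw 6.59 w 61.5 F [-1.2 -0.9 -4.2] tilt [ -0.25 -57.3    0.17]
shift units [ 0.03  0.71 -0.03] turn about tool y units 0.02 q [ 0.8   0.61 -0.64  1.85  0.47  0.85  0.04]
[ 0.50997905 -0.24324251  0.03863902]
blk [355.10819253 149.75935116]
blk [371.05226632 153.38456232]
blk [355.60732724 143.72775778]
blk [371.74780193 147.34070593]
fence [354.47905281 160.43867015]
fence [368.68433508 163.78412771]
fence [355.07059351 153.33455254]
fence [369.486211   156.66908187]
```

View pics/k5.png

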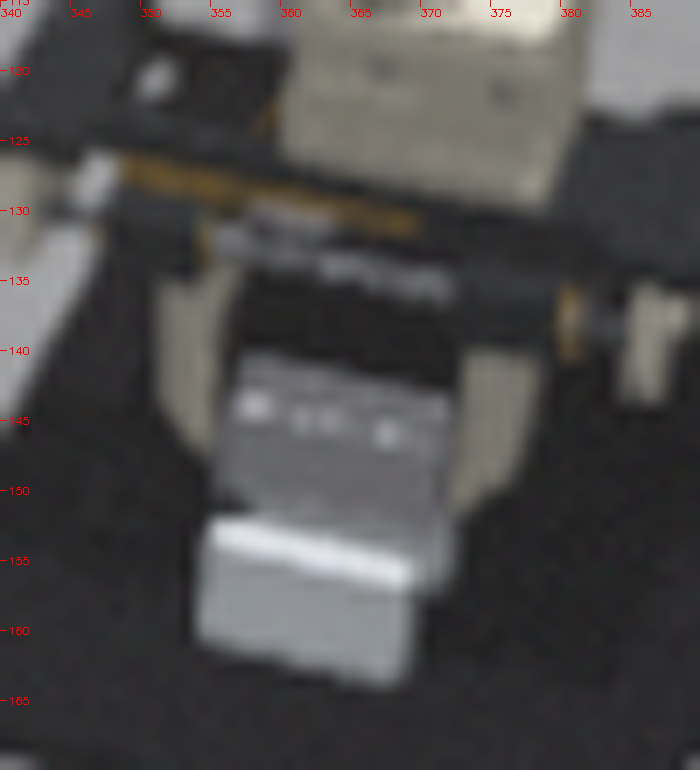

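Call:
step_arm([
  [-1, 0.02, 0.06, -0.06, -0.03, 0.02, -0.05],
  [-1, 0, 0.06, 0, 0, 0, 0],
])

```text
t: 20.38
eef_pos: [0.5119, -0.2461, 0.0345]
ee_rot: [-1.569, -0.092, 0.087]
wrist_force: [-0.9, -0.5, -2.6]
grip_width: 0.671
```

```bash
python3 - <<'E'
from h import *
goto((.5105,-.2455),-.002,.1132)
E
```

```text
t 20.38 p [ 0.5119 -0.2461  0.0345] yaw 6.51 w 61.8 F [-0.9 -0.5 -2.6] tilt [  0.18 -57.3   -0.  ]
shift units [-0.04  0.91  0.02] turn about tool y units 0.0 q [ 0.8   0.62 -0.64  1.85  0.48  0.83  0.03]
```

Call:
step_arm([
  [-1, -0.03, 0.12, 0.01, 0, 0, 0.02],
  [-1, 0, 0.12, 0, 0, 0, 0],
  [-1, 0, 0.1, 0, 0, 0, 0],
])

```text
t: 20.63
eef_pos: [0.5112, -0.2464, 0.0205]
ee_rot: [-1.57, -0.091, 0.086]
wrist_force: [1.0, 0.2, -4.1]
grip_width: 0.67
```

```bash
python3 - <<'E'
from h import *
goto((.5105,-.2455),-.002,.1132)
im=viewer.camera('side'); crop(im,340,115,390,170,14,'pics/k6.png',5)
E
```

```text
t 20.63 p [ 0.5112 -0.2464  0.0205] yaw 6.46 w 61.6 F [ 1.   0.2 -4.1] tilt [  0.17 -57.3   -0.06]
shift units [-0.02  0.56  0.02] turn about tool y units -0.01 q [ 0.79  0.63 -0.62  1.86  0.5   0.8   0.02]
```

View pics/k6.png

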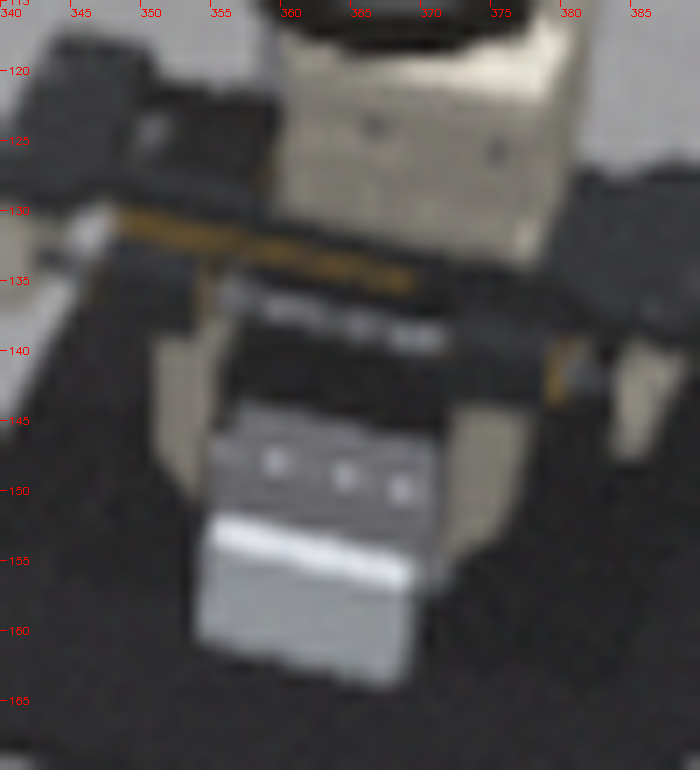

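Call:
step_arm([
  [-1, -0.02, 0.12, 0.02, 0, 0, 0],
  [-1, 0, 0.12, 0, 0, 0, 0],
  [-1, 0, 0.1, 0, 0, 0, 0],
])

```text
t: 20.93
eef_pos: [0.5099, -0.2454, 0.0051]
ee_rot: [-1.569, -0.09, 0.087]
wrist_force: [0.5, 0.4, -3.0]
grip_width: 0.673
```

```bash
python3 - <<'E'
from h import *
goto((.5105,-.2455),-.002,.1132)
im=viewer.camera('side'); crop(im,340,115,390,170,14,'pics/k7.png',5)
E
```

```text
t 20.93 p [ 0.5099 -0.2454  0.0051] yaw 6.47 w 61.9 F [ 0.5  0.4 -3. ] tilt [ 1.30e-01 -5.73e+01 -3.00e-02]
shift units [ 0.01  0.18 -0.  ] turn about tool y units -0.0 q [ 0.78  0.65 -0.61  1.88  0.52  0.77  0.  ]
```

View pics/k7.png

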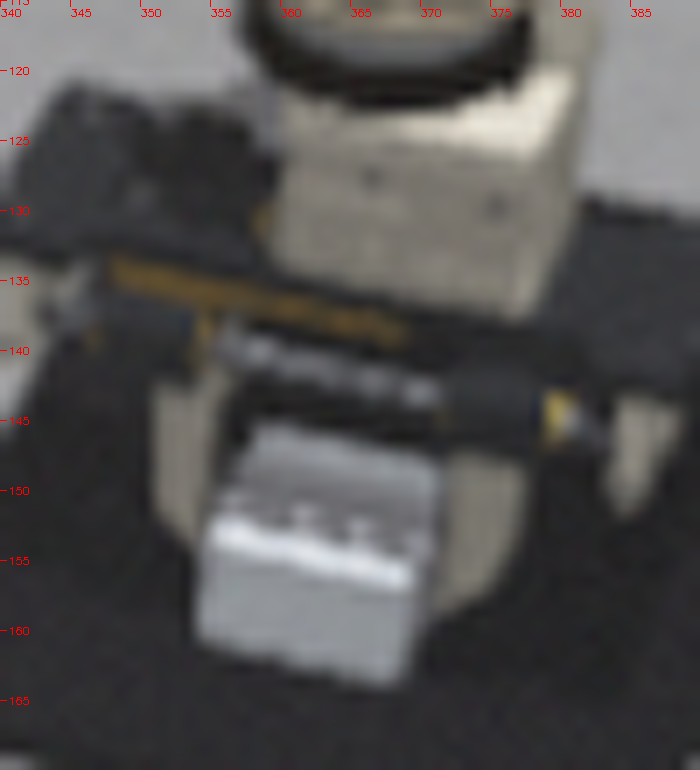

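Call:
step_arm([
  [-1, 0.01, 0.1, 0, 0, 0, 0],
  [-1, 0, 0.05, 0, 0, 0, 0],
])

```text
t: 21.15
eef_pos: [0.5098, -0.245, -0.0024]
ee_rot: [-1.569, -0.09, 0.088]
wrist_force: [0.5, 0.2, -3.8]
grip_width: 0.674
```

Call:
step_arm([
  [-1, 0, 0.03, 0, 0, 0, 0],
])

```text
t: 21.23
eef_pos: [0.5098, -0.2451, -0.0028]
ee_rot: [-1.569, -0.089, 0.088]
wrist_force: [-11.2, 2.5, 34.2]
grip_width: 0.67
```

Call:
step_arm([
  [-1, 0, 0.03, 0, 0, 0, 0],
])

```text
t: 21.32
eef_pos: [0.5098, -0.2451, -0.0028]
ee_rot: [-1.57, -0.089, 0.089]
wrist_force: [-8.4, 2.0, 21.2]
grip_width: 0.673
```

Call:
step_arm([
  [0.5, 0, 0, 0, 0, 0, 0],
  [0.75, 0, 0, 0, 0, 0, 0],
  [0.75, 0, 0, 0, 0, 0, 0],
])

```text
t: 21.57
eef_pos: [0.5113, -0.2453, -0.0012]
ee_rot: [-1.572, -0.091, 0.087]
wrist_force: [0.2, -0.5, 0.8]
grip_width: 0.835
```

Call:
step_arm([
  [0.75, 0, -0.15, 0, 0, 0, 0],
  [0.75, 0, -0.3, 0, 0, 0, 0],
  [0.75, 0, -0.6, 0, 0, 0, 0],
  [0.75, 0, -0.8, 0, 0, 0, 0],
  [0.75, 0, -0.8, 0, 0, 0, 0],
])

```text
t: 21.98
eef_pos: [0.5072, -0.2433, 0.1049]
ee_rot: [-1.566, -0.085, 0.095]
wrist_force: [0.8, -0.4, -0.4]
grip_width: 0.872
```

Call:
step_arm([
  [0.75, 0, -0.5, 0.8, 0, 0, 0],
  [0.75, 0, 0, 0.9, 0, 0, 0],
  [0.75, 0, 0, 0.9, 0, 0, 0],
  [0.75, 0, 0, 0.9, 0, 0, 0],
  [0.75, 0, 0, 0.9, 0, 0, 0],
])

```text
t: 22.4
eef_pos: [0.4937, -0.0729, 0.1384]
ee_rot: [-1.575, -0.085, 0.069]
wrist_force: [0.8, 0.5, -0.5]
grip_width: 0.872
```

```bash
python3 - <<'E'
from h import *
im=viewer.camera('side'); crop(im,340,130,385,170,16,'pics/m1.png',5); cv2.imwrite('pics/m_side.png',im[:,:,::-1])
im=viewer.camera('top'); crop(im,400,180,445,220,16,'pics/m2.png',5); cv2.imwrite('pics/m_top.png',im[:,:,::-1])
E
```

```text
(no output)
```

View pics/m1.png

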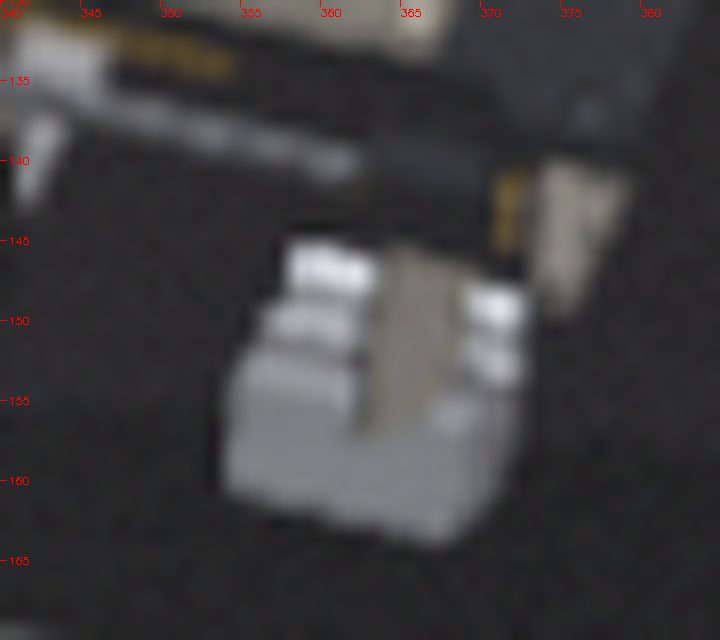

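View pics/m2.png

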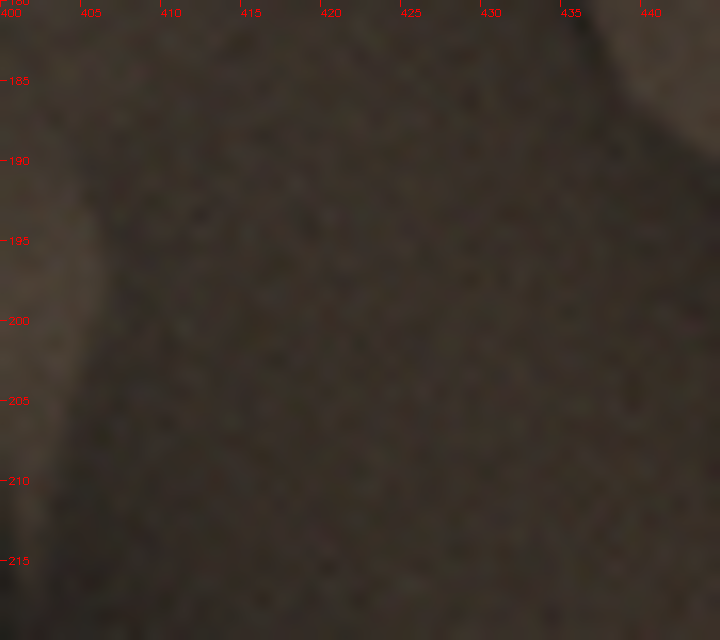

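View pics/m_top.png

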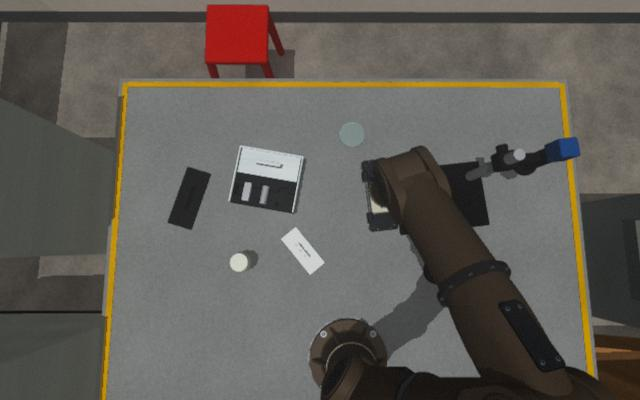

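Slotted block is in the nest; cover is parked (top px 268,163), other two gauges remain. I'll move the arm further left for a clear view.

Call:
step_arm([
  [0.75, 0, -0.3, 0.9, 0, 0, 0],
  [0.75, 0, -0.3, 0.9, 0, 0, 0],
  [0.75, 0, 0, 0.9, 0, 0, 0],
  [0.75, 0, 0, 0.9, 0, 0, 0],
  [0.75, 0, 0, 0.5, 0, 0, 0],
])

```text
t: 22.92
eef_pos: [0.4766, 0.0938, 0.1663]
ee_rot: [-1.575, -0.092, 0.068]
wrist_force: [-0.6, 0.6, 0.5]
grip_width: 0.873
```

```bash
python3 - <<'E'
from h import *
im=viewer.camera('side'); crop(im,340,130,385,170,16,'pics/m3.png',5); cv2.imwrite('pics/m_side.png',im[:,:,::-1])
im=viewer.camera('top'); crop(im,400,180,445,220,16,'pics/m4.png',5); cv2.imwrite('pics/m_top.png',im[:,:,::-1])
E
```

```text
(no output)
```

View pics/m3.png

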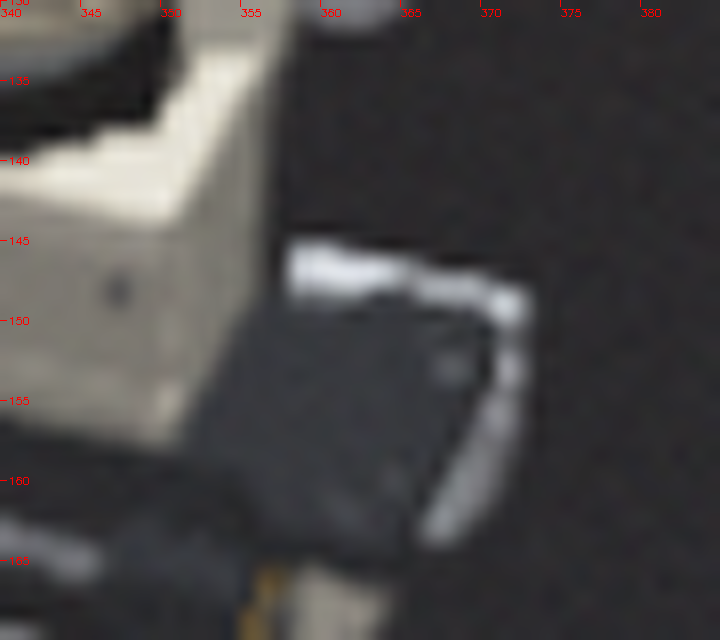

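View pics/m4.png

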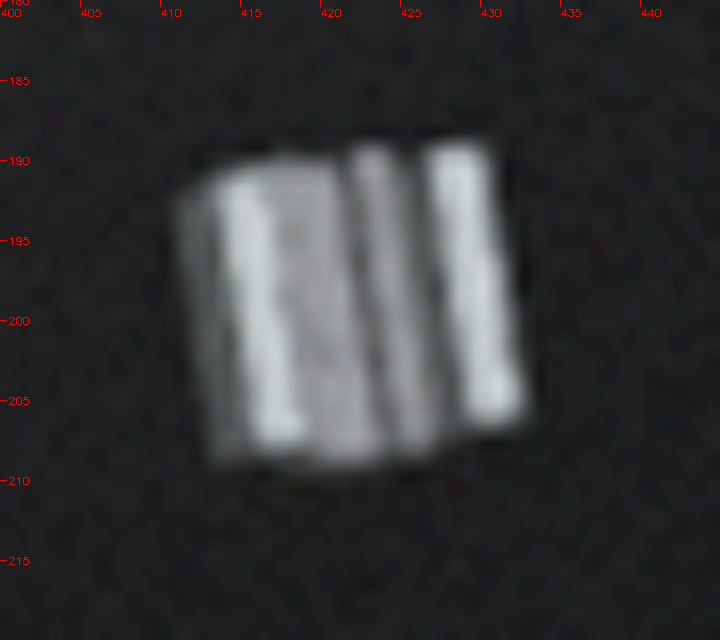

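```bash
python3 - <<'E'
from h import *
N=(.5093,-.246,.1134)
def pr(l,X,Y,Z): print(l,(w2p('top',[*fr(N,X,Y),Z])+.47).round(1))
for Y in(.012,.005,-.005,-.012): pr(f'blk y{Y}',.031,Y,.044); pr('   ',-.031,Y,.044)
for Y in(.027,.017,-.017,-.027): pr(f'fence y{Y}',.028,Y,.05); pr('   ',-.028,Y,.05)
im=cv2.imread('pics/m_top.png')[:,:,1].astype(int)
print(im[198,410:436]); print(im[200,410:436])
for u in (424,): print(u,im[184:215,u])
for c in(418,420,416,430):print(c,im[184:215,c])
E
```

```text
blk y0.012 [417.6 189.6]
    [420.5 208.2]
blk y0.005 [419.7 189.3]
    [422.7 208. ]
blk y-0.005 [422.7 189. ]
    [425.7 207.6]
blk y-0.012 [424.8 188.7]
    [427.8 207.4]
fence y0.027 [413.8 190.7]
    [416.4 207.6]
fence y0.017 [416.8 190.4]
    [419.4 207.3]
fence y-0.017 [427.1 189.2]
    [429.8 206.1]
fence y-0.027 [430.1 188.8]
    [432.8 205.7]
[ 32  49  77  88 128 185 202 159 145 156 156 157 104 122 150 129  94  80
 174 202 201 125  38  33  30  29]
[ 31  39  75  89  97 180 203 191 147 143 153 156 123 104 142 141 105  90
 140 189 200 150  62  29  29  25]
424 [ 34  35  34  33  30  72 107 121 130 133 141 147 153 156 150 142 142 140
 131 134 122 109 103 101  68  35  29  29  28  32  32]
418 [ 33  34  35  34  28  54 122 153 154 151 142 146 153 151 145 145 147 151
 152 164 167 174 194 153  76  51  29  30  29  29  31]
420 [ 34  35  33  34  32  48 110 148 155 155 157 156 154 156 156 156 153 145
 137 153 157 152 149 143 113  58  32  26  31  30  30]
416 [ 33  34  34  34  29  35 114 161 172 194 202 204 204 203 202 204 203 203
 195 190 188 188 185 144  76  28  31  29  31  31  33]
430 [ 29  32  28  27  40  73 109 120 126 139 150 163 189 201 201 201 200 203
 199 202 202 180 114  32  27  27  32  31  30  30  29]
```

Call:
step_arm([
  [0.75, 0, 0, 0, 0, 0, 0],
  [0.75, 0, 0, 0, 0, 0, 0],
  [0.75, 0, 0, 0, 0, 0, 0],
])

```text
t: 23.27
eef_pos: [0.477, 0.0926, 0.1673]
ee_rot: [-1.576, -0.095, 0.07]
wrist_force: [0.3, -0.9, 1.2]
grip_width: 0.877
```

View pics/m_top.png

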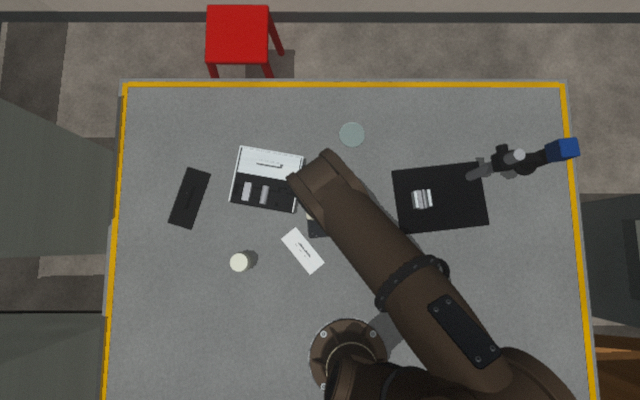

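View pics/m_side.png

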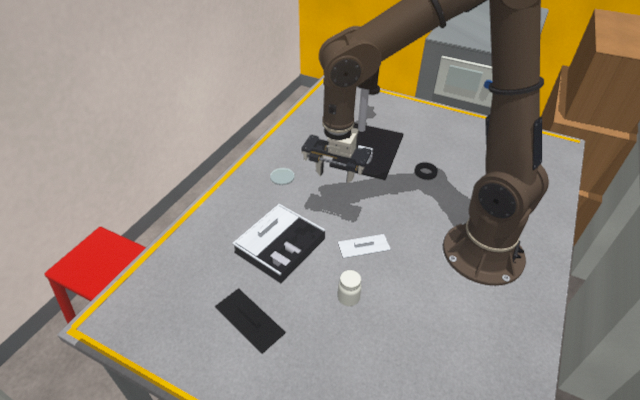

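```bash
python3 -c "
from rig import workorder; print(workorder.close_job())"
```

```text
the job is handed in; nothing more can be done
None
```

The job is handed in at about 23 s on the clock. The slotted block is in the nest between the fences, slot up, and the cover is parked on the deck.

- **Cover:** I pushed it by its rib without gripping or lifting. Its position after the first push looked marginal in the pictures, so I pushed it on until it met the end stop at about 12 N.
- **Block:** It was in the pocket at case y = -58 mm. I lifted it out across its width, set it on the bench, took it again by its ends and lowered it into the nest until it touched the base.

**Last checks**
- The final pictures show the cover on the deck, and the plain block and roller in their pockets.
- The disc, jar, ring light and look-alikes appear where they were.
- The block sits in the gap without touching the fences. It is about 1 to 1.5 mm off centre along them toward the robot and about 1.5 mm off across them. I judged that good enough and left it.
- The highest wrist force I saw was about 36 N, when fingertips or the block touched down.

**What disagreed**
- The reported TCP height was about 28 mm lower than the real fingertips. The pictures and the contact on the cover plate both showed this, and I corrected for it. Contact on the bench and on the base then came where I expected.
- Camera and arm positions disagreed by up to about 3 mm in the horizontal.

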